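# Put away the mould-maker's slide gauges

### The arm

A 6-joint arm with a two-finger parallel gripper is mounted at the origin on the work surface. World frame = base frame: x ahead of the robot, y to its left, z up, the work surface at z = 0. Lengths are in mm, angles in degrees, forces in N, time in s.
With the tool pointing down it reaches from about 300 to 850 mm from the base axis. Payload 4.2 kg.
Tool frame: the origin (TCP) lies midway between the tips of the shut fingers; the grasp point (between the pads) lies 19 mm behind it; x points along the fingers, y is the direction in which the jaws open and shut, and the axes are right-handed (so a half turn about x gives the same grasp; the last joint's range is limited). The gripper opens to 91 mm and grips with 3 to 60 N. Pads are 32 mm wide; open, the fingers measure 118 mm over their backs; the gripper's body (76 mm by 178 mm) begins 60 mm behind the grasp point.
Start: joints at [64.286, 18.312, 89.639, -0, 72.044, -1.146], TCP at [239.078, 522.958, 213.976] pointing down, gripper open.
Joint ranges: [-177.97, 177.97], [-48.28, 115.42], [12.27, 149.76], [-77.06, 257.06], [2.81, 150.46], [-146.56, 146.56]. Speed limits (degrees/s): [147.25, 147.25, 180, 180, 180, 180].

### API

Orientations are given as [roll, pitch, yaw] about the fixed x, y, z axes, in that order (R = Rz(yaw) Ry(pitch) Rx(roll)).
In Python, from workcell import * gives the robot as it stands.
- The arm moves only by the shell command python3 -m handwheel 'ROWS' [FORCE]. ROWS is a JSON object of lists of equal length, an entry for each row: "gripper": the closure, from 0 (fully open) to 1 (shut); "offset": the shift along the tool's x, y, z in mm, a list of three; "rot": the turn, a rotation vector about the tool's x, y, z in degrees, a list of three. A call has 1 to 5 rows; each row is the pose to reach, as a shift and turn from the pose commanded when the call began, along the tool's axes at that moment; what a row does not reach only later rows make up. A row lasts 1/12 s, in which the tool goes at most 41.7 mm and 7.16 degrees, less where a joint would pass 70% of its speed; a pose out of reach is approached as far as the arm can. A call with a gripper value outside its range is refused whole. The fingers move at their own pace and stop on an object; FORCE is the grip in N (left out, the last holds). Time passes only in rows, so rows that repeat a pose let the fingers close. It gives the time, the measured TCP pose, the force and the opening at its end, in the units of the state.
- state(): the state, without advancing time (a new reading comes with each control period).
- grab_frame(name): name is "side" or "top"; returns the picture (420x560x3 uint8, red, green, blue); there is no depth.
- camera_params(name): a dict with "fx", "fy", "cx", "cy" (pixels), "position" and "attitude" of the camera in the world. Camera axes: x right, y up, looking along -z (the intrinsics and any distortion apply to the point x, -y, -z); pixel columns grow to the right and rows downward; lengths in mm; the calibration is good to about 2 mm. A picture is of the moment at which its call begins. camera_params takes no time and is no camera call.
- job_done(): hands the job in, once; it reports no verdict.
The state is a dict: "time_s": time; "qpos": joint angles; "qvel": joint speeds; "effort": joint torques, N m; "ee_pos": TCP position; "ee_rot": TCP orientation; "force": force on the tool from outside, world axes, zero at the start; "torque": the same for the moment, N m; "gripper_width": finger opening in mm.
Only numpy, scipy, OpenCV 4.12 (cv2) and the standard library are available. Lean on these libraries where they do the work, as an engineer would, in place of code of your own. Each camera call takes 0.05 s, during which the arm holds its last target.

### The job

Three wooden slide gauges lie on the bench: the two whose steel slide is pulled out still hold a measurement, so lay them flat in the plywood case, slides still pulled out, and then shut the lid and press it down until the catch snaps over its edge. Lay the gauge whose slide is pushed in flat in the open aluminium tray, still pushed in. Set the gauges down rather than dropping them, and leave the finial, the tin and the spatula where they are.

Things in the scene. Friction and masses are not known exactly. Their poses are not given: they have to be found in the camera images.
- gauge_a: loose slide gauge, 0.18 kg: wooden bar 95 (x) x 22 (y) x 26 mm high, a flat steel slide coming out of its +x end with a cross head 8 x 20 x 18 mm (4 to 22 mm up). Origin at underside level, 25 mm from the bar's middle towards the slide: bar x = -72.5 to 22.5 mm, head's outer face x = 30.5 mm + slide joint. Balances near the bar's middle. Bars are 95 or 70 mm; only the slide tells the group
- gauge_a_slide (a joint): how far the slide of gauge_a is pulled out, m: 0 fully pushed in, 0.045 fully out. At the start it is either pushed in (under 0.004) or pulled out (over 0.031). Stiff (4 N), stays as left
- gauge_b: loose slide gauge, 0.18 kg: wooden bar 70 (x) x 22 (y) x 26 mm high, a flat steel slide coming out of its +x end with a cross head 8 x 20 x 18 mm (4 to 22 mm up). Origin at underside level, 25 mm from the bar's middle towards the slide: bar x = -60 to 10 mm, head's outer face x = 18 mm + slide joint. Balances near the bar's middle. Bars are 95 or 70 mm; only the slide tells the group
- gauge_b_slide (a joint): how far the slide of gauge_b is pulled out, m: 0 fully pushed in, 0.045 fully out. At the start it is either pushed in (under 0.004) or pulled out (over 0.031). Stiff (4 N), stays as left
- gauge_c: loose slide gauge, 0.18 kg: wooden bar 95 (x) x 22 (y) x 26 mm high, a flat steel slide coming out of its +x end with a cross head 8 x 20 x 18 mm (4 to 22 mm up). Origin at underside level, 25 mm from the bar's middle towards the slide: bar x = -72.5 to 22.5 mm, head's outer face x = 30.5 mm + slide joint. Balances near the bar's middle. Bars are 95 or 70 mm; only the slide tells the group
- gauge_c_slide (a joint): how far the slide of gauge_c is pulled out, m: 0 fully pushed in, 0.045 fully out. At the start it is either pushed in (under 0.004) or pulled out (over 0.031). Stiff (4 N), stays as left
- case: plywood case, fixed, 190 (x) x 160 (y) x 38 mm high, walls and floor 5 mm, inside 180 x 150 mm. Origin: centre of the underside; z up. A lid is hinged along its +y top rim; outside its -y wall's middle stands the steel catch housing (44 mm along x, from y = -94 to -118 mm, 60 mm high)
- lid (a joint): angle of the case's lid, rad: 0 shut (lying level on the rim), 1.57 upright, at most 1.95 leaning away. Plywood plate 190 x 160 x 6 mm, its underside on the hinge line; at the start it stands open (1.65 to 1.85). The hinge is stiff (0.16 N m): it stays at any angle and must be pushed all the way
- case_hinge (a point): middle of the lid's hinge line, on the case at its frame's (0, 80, 38) mm; the line runs along the case's x
- lid_edge (a point): top of the lid's free edge (steel bar 40 mm long), 163 mm from the hinge line, moves with the lid; with the lid shut it is 44 mm above the bench
- tongue (a joint): how far the catch's sprung sloped tongue is pushed back, m: 0 sprung out, 0.011 at most. The closing lid's edge bar pushes it back by about 5.5 mm (about 6 to 8 N down on the edge of the lid) and it springs out over the bar when the lid is pressed fully down; then the lid stays shut
- case_catch (a point): tip of the tongue at the start, on the case at its frame's (0, -80.5, 45.7) mm, over the -y wall; overhangs the lid's edge by 5 mm
- tray: open aluminium tray fixed to the bench, 160 (x) x 140 (y) x 25 mm high, walls and floor 5 mm, inside 150 x 130 mm. Origin: centre of the underside; z up
- finial: bystander: turned plaster finial, 60 mm across the foot, 85 mm high, standing loose among the gauges; origin centre of the foot
- tin: bystander: steel tin, 60 mm across, 85 mm high, loose; origin centre of the underside
- spatula: bystander: spatula 160 mm long lying across beyond the gauges (its x runs along it), loose; origin under its middle
There are look-alikes about, which are no part of the job. What is shaped like the gauge_a but red is not meant.

How it is judged (in metres and radians):
On the way, in this order (a step that is already met when the one before it is completed fails the run):
1. both pulled-out gauges lie flat in the case (x of gauge_a in the frame of case between -0.095 and 0.095 m and y of gauge_a in the frame of case between -0.08 and 0.08 m and z of gauge_a in the frame of case between 0 and 0.012 m and angle between each of gauge_a, gauge_b's own z axis and vertical below 0.12 rad and value of joint each of gauge_a_slide, gauge_b_slide above 0.025 m and x of gauge_b in the frame of case between -0.095 and 0.095 m and y of gauge_b in the frame of case between -0.08 and 0.08 m and z of gauge_b in the frame of case between 0 and 0.012 m), for 0.2 s.
2. the lid is shut and the catch has snapped over it (value of joint lid below 0.025 rad and value of joint tongue below 0.003 m), for 0.2 s.
At the end, for the whole second after the job is handed in: Pulled-out gauges flat (7 degrees) on the case floor, slides out over 25 mm; pushed-in gauge flat on the tray floor, slide out under 10 mm; none on another, all at rest; lid within 0.025 rad of shut, tongue back out to within 3 mm (all of step 1 and all of step 2 and x of gauge_c in the frame of tray between -0.08 and 0.08 m and y of gauge_c in the frame of tray between -0.07 and 0.07 m and z of gauge_c in the frame of tray between 0 and 0.012 m and angle between gauge_c's own z axis and vertical below 0.12 rad and value of joint gauge_c_slide below 0.01 m and linear speed of each of gauge_a, gauge_b, gauge_c below 0.02 m/s); the robot touches nothing.
It fails at once if finial shoved by more than 30 mm or knocked over (distance of finial from where it was at the start of the episode above 0.03 m or angle between finial's own z axis and vertical above 0.5 rad).
It fails at once if tin shoved by more than 30 mm or knocked over (distance of tin from where it was at the start of the episode above 0.03 m or angle between tin's own z axis and vertical above 0.5 rad).
It fails at once if the spatula shoved by more than 30 mm (distance of spatula from where it was at the start of the episode above 0.03 m).
It fails at once if a pulled-out slide pushed in to less than 25 mm, or a pushed-in slide drawn out by more than 10 mm (value of joint any of gauge_a_slide, gauge_b_slide below 0.025 m or value of joint gauge_c_slide above 0.01 m).
It fails at once if a gauge let go (dropped or thrown) more than 60 mm above the bench ((height (world z) of gauge_a above 0.06 m and contact force between gauge_a and the fingers below 0.05 N and contact force between gauge_a and anything else below 0.05 N) or (height (world z) of gauge_b above 0.06 m and contact force between gauge_b and the fingers below 0.05 N and contact force between gauge_b and anything else below 0.05 N) or (height (world z) of gauge_c above 0.06 m and contact force between gauge_c and the fingers below 0.05 N and contact force between gauge_c and anything else below 0.05 N)).
It also fails if it takes over 67 s, if anything falls off the work surface, if the arm or the gripper's body presses on something with over 40 N, if the wrist force passes 120 N, or if a joint passes its speed limit or range.

## Working session

There is one attempt and no reset: what is moved stays moved. The work goes in short steps, Python scripts to look and compute and a shell command to move; the robot and the scene stay as the last step left them, time stands still between calls to the robot, and variables do not carry over. Pictures are saved under pics/ and viewed, and the job is handed in when it is done.

```bash
ls; mkdir -p pics
python3 - <<'E'
from workcell import *
import cv2
print(state())
for n in ("top","side"):
    print(n,camera_params(n))
    cv2.imwrite(f"pics/{n}0.png",grab_frame(n)[:,:,::-1])
E
```

```text
pics
{'time_s': 0.0, 'qpos': array([ 6.42868025e+01,  1.83507006e+01,  8.97075080e+01, -1.89530247e-03,
        7.20436569e+01, -1.14593655e+00]), 'qvel': array([ 0.0542484 ,  0.00252182, -0.03950105,  0.03091029,  0.01328716,
       -0.00688748]), 'effort': array([-1.15172479e-03, -4.12465811e+01, -2.31968790e+01,  7.25232367e-02,
        4.57780052e-02, -1.56904466e-04]), 'ee_pos': array([238.84780525, 522.47817253, 213.12224813]), 'ee_rot': array([ -90.13251114,   89.89811859, -114.69918617]), 'force': array([ 0.37025007, -0.44299329, -0.16884141]), 'torque': array([ 0.02522605, -0.04179203,  0.00531862]), 'gripper_width': 91.52525130877834}
top {'fx': 470.35136308632525, 'fy': 470.35136308632525, 'cx': 279.52968572203764, 'cy': 205.2209334833176, 'position': array([ 393.33425611,    4.72124353, 1078.42282942]), 'attitude': array([  8.99217275,   1.03992613, -90.95557998])}
side {'fx': 456.4412762932593, 'fy': 456.4412762932593, 'cx': 282.364994502358, 'cy': 211.95669618024198, 'position': array([ 492.3573309 , -632.07744995,  792.66162969]), 'attitude': array([41.47198388,  0.61006175, -4.583258  ])}
```

View pics/top0.png

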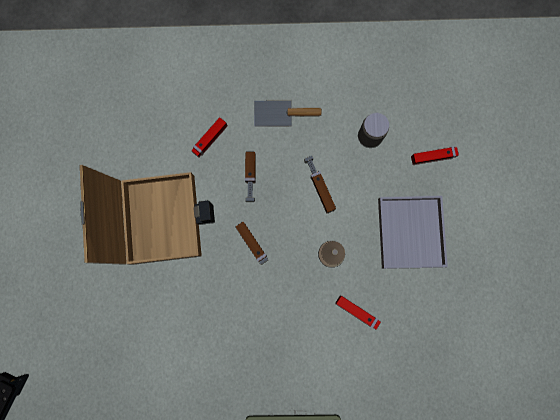

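View pics/side0.png

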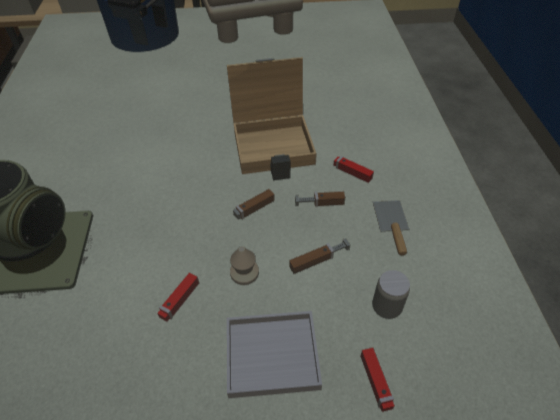

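```bash
cat > h.py <<'E'
import numpy as np,cv2
from scipy.spatial.transform import Rotation as R
from workcell import *
def cam(n):
    c=camera_params(n); return c,R.from_euler('xyz',c['attitude'],degrees=True).as_matrix()
def bp(n,u,v,z):
    c,M=cam(n); d=M@np.array([(u-c['cx'])/c['fx'],-(v-c['cy'])/c['fy'],-1.])
    p=c['position']; return p+d*(z-p[2])/d[2]
def pj(n,P):
    c,M=cam(n); q=M.T@(np.array(P,float)-c['position'])
    return np.array([c['cx']+c['fx']*q[0]/-q[2], c['cy']+c['fy']*(-q[1])/-q[2]])
def crop(n,img,x0,y0,x1,y1,k,f):
    cv2.imwrite(f,cv2.resize(img[y0:y1,x0:x1,::-1],None,fx=k,fy=k,interpolation=cv2.INTER_CUBIC))
E
python3 - <<'E'
from h import *
t=cv2.imread('pics/top0.png')[:,:,::-1];s=cv2.imread('pics/side0.png')[:,:,::-1]
crop('top',t,220,130,360,280,4,'pics/t1.png'); crop('top',t,70,150,230,280,5,'pics/t2.png')
crop('side',s,210,50,370,290,3,'pics/s1.png')
E
```

```text
(no output)
```

View pics/t1.png

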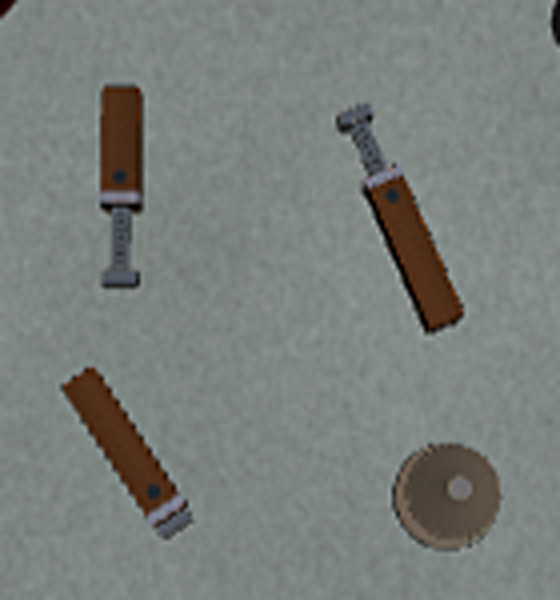

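View pics/t2.png

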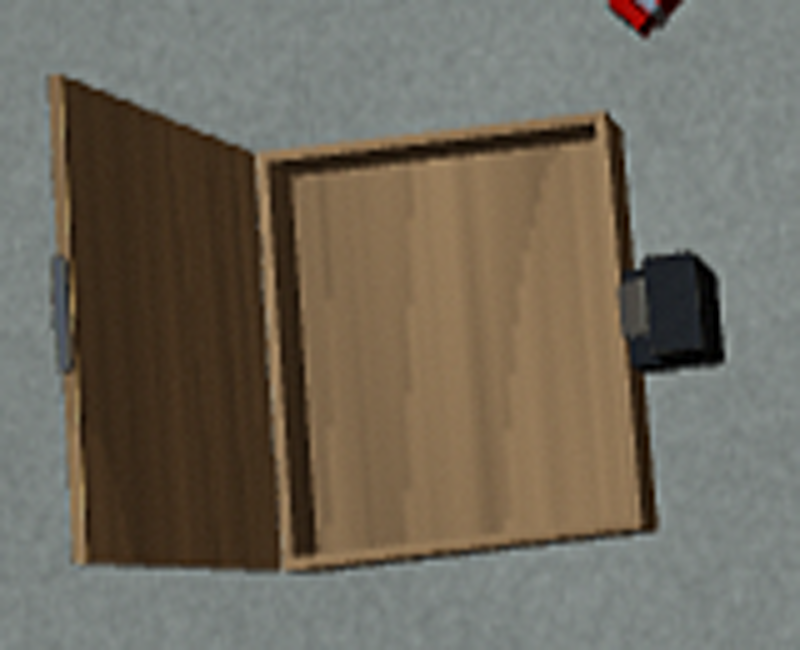

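Run:
```python
from h import *
t=cv2.imread('pics/top0.png')[:,:,::-1].astype(int)
# project hypothesised
for n,px in dict(caseTL=(124,181),caseTR=(193,174),caseBR=(201,257),caseBL=(128,264)).items(): print(n,bp('top',*px,38).round(1))
for n,px in dict(TL=(379,199),TR=(439,198),BR=(445,268),BL=(381,268)).items(): print(n,bp('top',*px,25).round(1))
# wooden bars
hsv=cv2.cvtColor(t.astype(np.uint8),cv2.COLOR_RGB2HSV)
m=((t[:,:,0]-t[:,:,2])>35).astype(np.uint8)*255
k=cv2.connectedComponentsWithStats(m)
for i in range(1,k[0]):
    if k[2][i,4]>60:
        pts=np.argwhere(k[1]==i)[:,::-1].astype(np.float32); r=cv2.minAreaRect(pts)
        col=t[k[1]==i].mean(0).round()
        print(k[2][i],k[3][i].round(1),col,r)
        print('   ',[bp('top',*p,26)[:2].round(0) for p in cv2.boxPoints(r)])
```

```text
caseTL [620.9 373.3  38. ]
caseTR [633.9 216.2  38. ]
caseBR [445.9 196.2  38. ]
caseBL [433.4 357.8  38. ]
TL [ 570.2 -204.4   25. ]
TR [ 569.8 -339.5   25. ]
BR [ 413.  -341.8   25. ]
BL [ 415.4 -201.1   25. ]
[288 108  33   8 234] [304.  111.1] [107.  79.  48.] ((304.0, 111.5), (7.0, 32.0), 90.0)
    [array([790.,  -3.]), array([788., -77.]), array([771., -77.]), array([773.,  -2.])]
[195 117  31  34 340] [210.5 133.4] [147.  14.  11.] ((210.26991271972656, 133.54867553710938), (9.219064712524414, 37.34661865234375), 41.18592834472656)
    [array([707., 216.]), array([773., 159.]), array([758., 143.]), array([692., 200.])]
[413 147  40  16 361] [432.6 154.7] [147.  14.  12.] ((432.7702941894531, 154.62161254882812), (9.370739936828613, 38.798152923583984), 80.53767395019531)
    [array([ 675., -287.]), array([ 688., -375.]), array([ 666., -377.]), array([ 653., -289.])]
[245 152  10  26 231] [249.6 163.8] [74. 42. 21.] ((249.5, 164.5), (25.0, 9.0), 90.0)
    [array([686.,  99.]), array([686.,  78.]), array([627.,  78.]), array([627.,  99.])]
[ 80 165   5  52 120] [ 81.9 185.9] [12
[... 1170 characters left out ...]
 246.4] [101.  80.  54.] ((86.15882110595703, 241.46469116210938), (42.40990447998047, 10.738059043884277), 77.47119140625)
    [array([531., 483.]), array([536., 459.]), array([442., 434.]), array([437., 458.])]
[236 222  28  37 352] [249.1 239.2] [78. 45. 22.] ((249.46151733398438, 239.69227600097656), (37.71961212158203, 9.429903030395508), 56.3099365234375)
    [array([513., 122.]), array([525., 104.]), array([453.,  58.]), array([442.,  75.])]
[336 296  39  30 399] [355.  310.3] [150.  21.  19.] ((355.30853271484375, 310.523193359375), (41.08955001831055, 9.926682472229004), 32.90524673461914)
    [array([340., -98.]), array([ 358., -110.]), array([ 309., -183.]), array([ 291., -171.])]
```

View pics/s1.png

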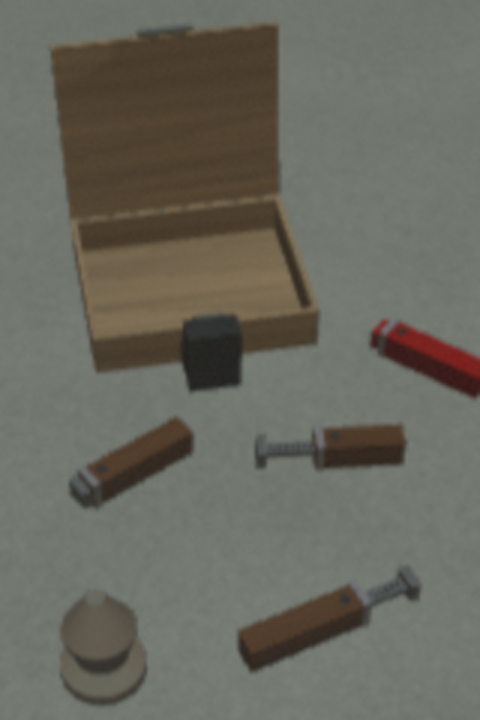

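```bash
cat > fit.py <<'E'
from h import *
def box(pose,x0,x1,w,z0,z1):
    x,y,a=pose; c,s=np.cos(a),np.sin(a); P=[]
    for z in (z0,z1):
        for (px,py) in ((x0,-w),(x1,-w),(x1,w),(x0,w)): P.append((x+c*px-s*py,y+s*px+c*py,z))
    return np.array(P)
def wire(n,img,k,P,off,col):
    q=[tuple(int(round(t)) for t in ((pj(n,p)-off+.5)*k-.5)) for p in P]
    for i in range(4):
        cv2.line(img,q[4+i],q[4+(i+1)%4],col,1,cv2.LINE_AA)
        cv2.line(img,q[i],q[(i+1)%4],tuple(c//2 for c in col),1,cv2.LINE_AA)
E
cat > ov.py <<'E'
from fit import *
import json
d=json.load(open('g.json'))
def ov(n,src,x0,y0,x1,y1,k,f):
    im=cv2.resize(cv2.imread(src)[y0:y1,x0:x1],None,fx=k,fy=k,interpolation=cv2.INTER_CUBIC)
    for g,(x,y,a,sl,b0,b1) in d.items():
        p=(x,y,np.radians(a))
        if g=='case':
            wire(n,im,k,box(p,-95,95,80,0,38),(x0,y0),(0,255,255)); wire(n,im,k,box(p,-90,90,75,5,38),(x0,y0),(0,255,0))
        elif g=='tray': wire(n,im,k,box(p,-80,80,70,0,25),(x0,y0),(0,255,255))
        else:
            wire(n,im,k,box(p,b0,b1,11,0,26),(x0,y0),(0,255,255)); wire(n,im,k,box(p,b1+sl,b1+sl+8,10,4,22),(x0,y0),(0,255,0))
    cv2.imwrite(f,im)
E
cat > g.json <<'E'
{"case":[533.5,286,5.2,0,0,0],"tray":[492,-272,0,0,0,0],
"a":[609,-72,21.5,38,-72.5,22.5],"b":[632,88.5,180,36,-60,10],"c":[460,75,-148,1,-72.5,22.5]}
E
python3 - <<'E'
from ov import *
ov('top','pics/top0.png',220,130,360,280,4,'pics/o1.png')
ov('side','pics/side0.png',220,100,420,290,4,'pics/o2.png')
ov('top','pics/top0.png',90,150,230,280,5,'pics/o3.png')
E
```

```text
(no output)
```

View pics/o1.png

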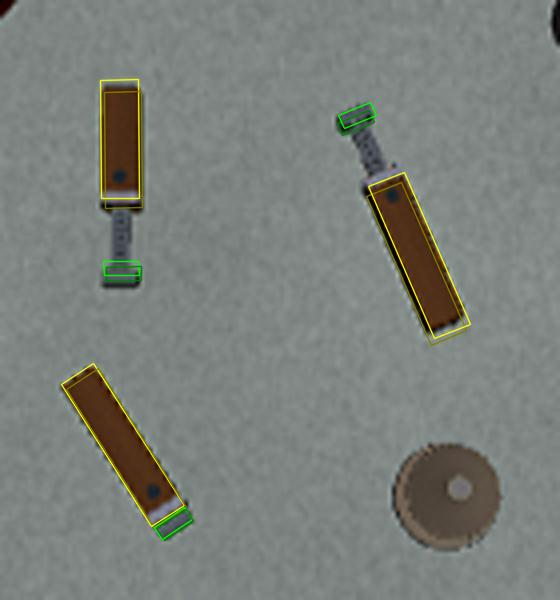

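View pics/o2.png

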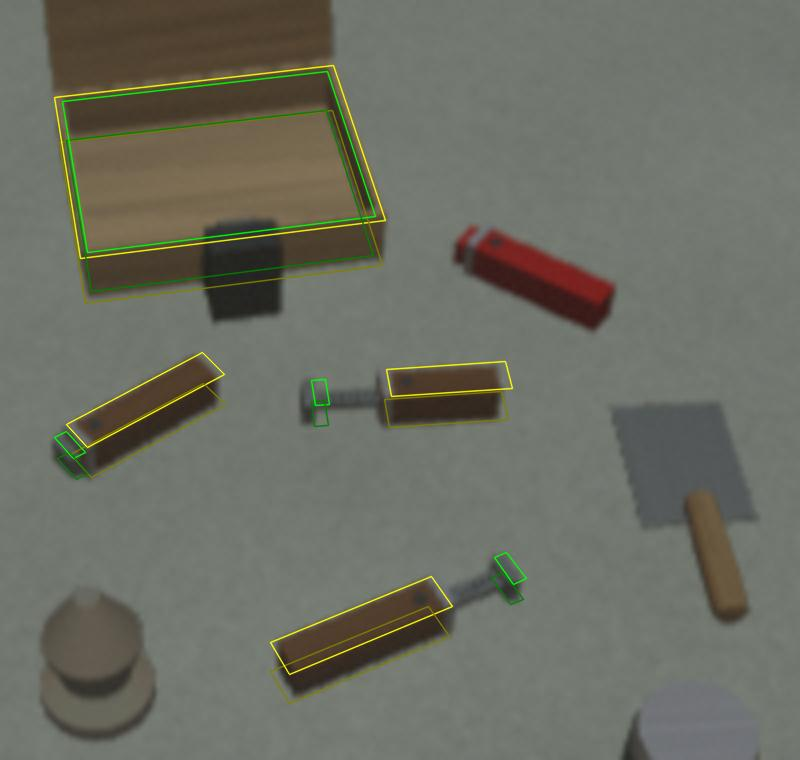

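View pics/o3.png

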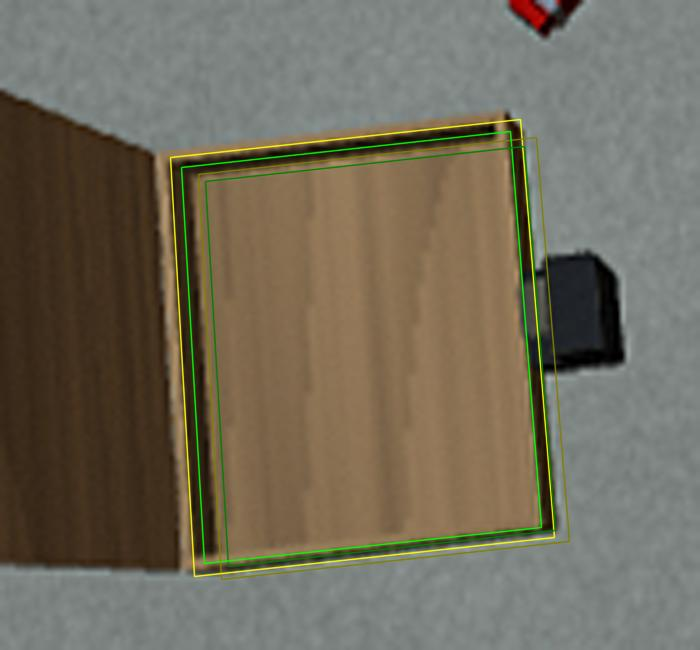

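```bash
cat > g.json <<'E'
{"case":[535,290,5.2,0,0,0],"tray":[492,-272,0,0,0,0],
"a":[612,-70.0,22,37,-72.5,22.5],"b":[629,88.5,180,40,-60,10],"c":[460,75.5,-148.5,1,-72.5,22.5]}
E
python3 - <<'E'
from ov import *
ov('top','pics/top0.png',220,130,360,280,4,'pics/o1.png')
ov('side','pics/side0.png',220,100,370,280,5,'pics/o2.png')
ov('top','pics/top0.png',90,150,230,280,5,'pics/o3.png')
E
```

```text
(no output)
```

View pics/o1.png

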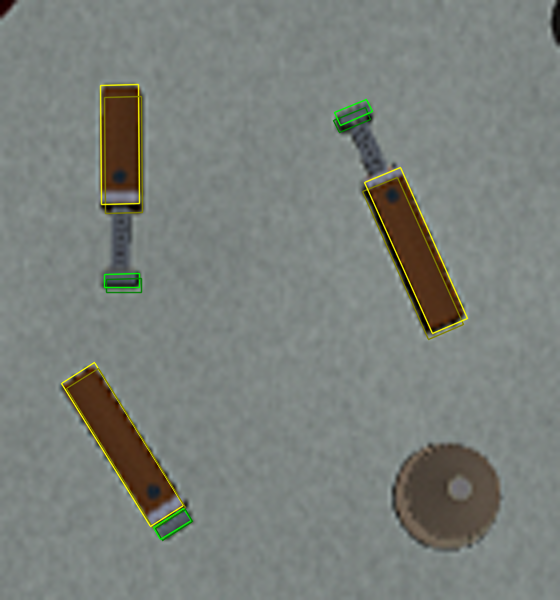

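View pics/o2.png

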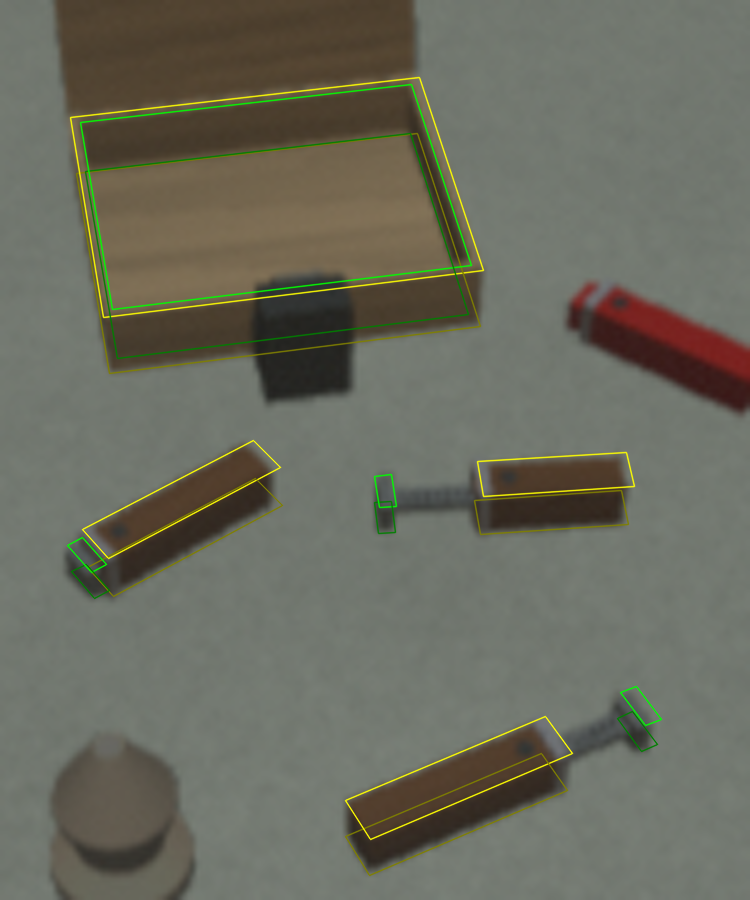

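View pics/o3.png

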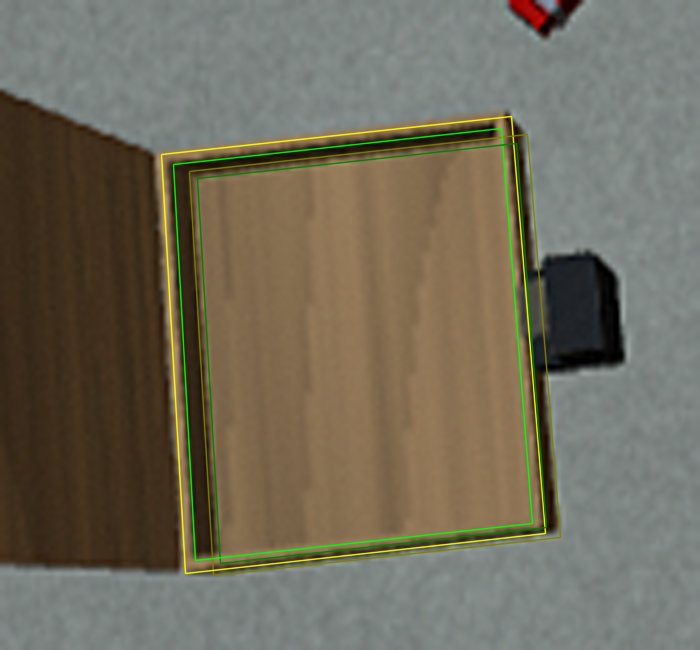

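```bash
cat > go.py <<'E'
from h import *
import sys
def rel(x,y,z,yaw):
    "yaw: world direction of bar axis (tool z axis) mod 180; tool pointing down"
    s=state(); M=R.from_euler('xyz',s['ee_rot'],degrees=True).as_matrix(); p=s['ee_pos']
    best=None
    for k in (0,180):
        a=np.radians(yaw+k); zx=np.array([np.cos(a),np.sin(a),0]); X=np.array([0,0,-1.]); T=np.c_[X,np.cross(zx,X),zx]
        rv=R.from_matrix(M.T@T).as_rotvec(degrees=True)
        if best is None or np.linalg.norm(rv)<np.linalg.norm(best): best=rv
    print('t',round(s['time_s'],2),'pos',p.round(1),'F',s['force'].round(1),'w',round(s['gripper_width'],1),'q',s['qpos'].round(0))
    print('offset',(M.T@(np.array([x,y,z])-p)).round(1),'rot',best.round(2), 'toolz',M[:,2].round(3),'tooly',M[:,1].round(3))
if __name__=='__main__': rel(*map(float,sys.argv[1:]))
E
python3 go.py 588 -80 110 22
python3 - <<'E'
from h import *
c=np.array([535,291,0]);a=np.radians(5.2)
for f in np.arange(1.6,1.96,.05):
    y=80-163*np.cos(f);z=38+163*np.sin(f); P=c+[-np.sin(a)*y,np.cos(a)*y,z]; print(round(f,2),pj('top',P).round(1),pj('side',P).round(1),P.round(0))
E
```

```text
t 0.1 pos [238.9 522.5 213.2] F [-0.  -0.6  0.3] w 91.2 q [64. 18. 90. -0. 72. -1.]
offset [ 103.8 -402.7  568. ] rot [-4.656e+01 -4.000e-02  9.000e-02] toolz [ 0.909 -0.416 -0.   ] tooly [ 0.416  0.909 -0.002]
1.6 [ 91.6 211.5] [266.2  63. ] [527. 375. 201.]
1.65 [ 87.4 212. ] [265.7  61.4] [527. 384. 200.]
1.7 [ 83.4 212.6] [265.2  60. ] [526. 392. 200.]
1.75 [ 79.5 213.1] [264.8  58.8] [525. 400. 198.]
1.8 [ 75.7 213.7] [264.3  57.8] [524. 408. 197.]
1.85 [ 72.1 214.3] [263.9  56.9] [524. 415. 195.]
1.9 [ 68.6 214.9] [263.5  56.2] [523. 423. 192.]
1.95 [ 65.4 215.5] [263.1  55.6] [522. 431. 189.]
```

```bash
python3 -m handwheel '{"gripper":[0.3,0.3,0.3,0.3,0.3],"offset":[[0,-24,34],[0,-47,67],[0,-71,100],[0,-94,133],[0,-117,167]],"rot":[[-7,0,0],[-14,0,0],[-21,0,0],[-28,0,0],[-35,0,0]]}' 25; python3 go.py 588 -80 110 22
```

```text
time_s: 0.52
ee_pos: [337.8, 353.4, 213.6]
ee_rot: [-134.4, 90.0, -125.2]
force: [1.4, -0.2, -0.5]
gripper_width: 64.1
t 0.52 pos [337.8 353.4 213.6] F [ 1.4 -0.2 -0.5] w 64.1 q [ 45.  11. 100.  -0.  69. -54.]
offset [ 103.8 -467.5  178.4] rot [-12.88  -0.04   0.03] toolz [ 0.987  0.158 -0.001] tooly [-0.158  0.987 -0.001]
```

```bash
python3 -m handwheel '{"gripper":[0.3,0.3,0.3,0.3,0.3],"offset":[[0,-38,15],[0,-76,30],[0,-114,45],[0,-152,60],[0,-190,75]],"rot":[[-6,0,0],[-12.9,0,0],[-12.9,0,0],[-12.9,0,0],[-12.9,0,0]]}'; python3 -m handwheel '{"gripper":[0.3,0.3,0.3,0.3,0.3],"offset":[[0,-38,-4],[10,-76,-8],[20,-114,-12],[30,-152,-16],[40,-190,-20]],"rot":[[0,0,0],[0,0,0],[0,0,0],[0,0,0],[0,0,0]]}'; python3 go.py 588 -80 110 22
```

```text
time_s: 0.93
ee_pos: [439.7, 179.4, 213.8]
ee_rot: [140.6, 90.0, 162.3]
force: [0.6, 0.2, -0.2]
gripper_width: 63.9
time_s: 1.35
ee_pos: [490.8, -4.6, 173.4]
ee_rot: [110.7, 90.0, 132.4]
force: [0.2, 0.3, -0.4]
gripper_width: 63.9
t 1.35 pos [490.8  -4.6 173.4] F [ 0.2  0.3 -0.4] w 63.9 q [  -2.   13.  104.    0.   63. -114.]
offset [  63.3 -106.    62.6] rot [-0.35 -0.01 -0.02] toolz [ 0.929  0.369 -0.   ] tooly [-0.369  0.929  0.   ]
```

```bash
python3 -m handwheel '{"gripper":[0.3,0.3,0.3,0.3,0.3],"offset":[[20,-35,21],[40,-71,42],[63,-106,63],[100,-106,63],[130,-106,63]],"rot":[[0,0,0],[0,0,0],[0,0,0],[0,0,0],[0,0,0]]}'
python3 - <<'E'
from h import *
for n,b in (("top",(250,120,390,270)),("side",(230,180,390,310))):
    crop(n,grab_frame(n),*b,4,f'pics/{n}_a1.png')
E
python3 go.py 588 -80 4 22
```

```text
time_s: 1.77
ee_pos: [591.2, -80.3, 42.0]
ee_rot: [-35.0, 89.8, -13.4]
force: [0.0, -0.3, -0.2]
gripper_width: 63.5
t 1.87 pos [584.  -77.9  38. ] F [-0.4 -0.5 -1. ] w 63.7 q [  -9.   29.  100.    0.   51. -120.]
offset [33.9 -3.7  3.3] rot [-0.4  -0.67 -0.4 ] toolz [ 0.93   0.368 -0.012] tooly [-0.368  0.93   0.007]
```

View pics/top_a1.png

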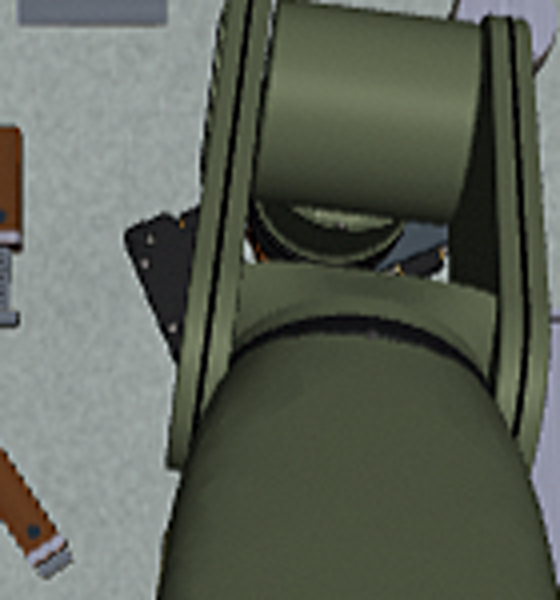

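View pics/side_a1.png

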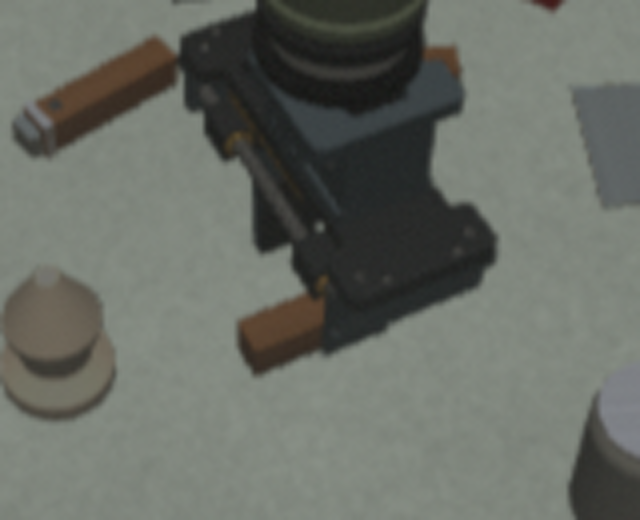

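```bash
python3 -m handwheel '{"gripper":[0.3,0.3],"offset":[[5,0,0],[5,0,0]],"rot":[[0,0,0],[0,0,0]]}';python3 go.py 588 -80 4 22
```

```text
time_s: 2.03
ee_pos: [589.0, -77.7, 39.9]
ee_rot: [-25.3, 89.9, -3.6]
force: [-0.3, -0.0, 0.3]
gripper_width: 63.8
t 2.03 pos [589.  -77.7  39.9] F [-0.3 -0.   0.3] w 63.8 q [  -9.   29.  100.    0.   51. -120.]
offset [35.9 -1.7 -1.8] rot [-0.31  0.07  0.03] toolz [0.929 0.37  0.001] tooly [-0.37   0.929 -0.001]
```

```bash
python3 -m handwheel '{"gripper":[0.3,0.3,0.3,0.7,1],"offset":[[20,-1.5,-1],[34,-1.5,-1],[34,-1.5,-1],[34,-1.5,-1],[34,-1.5,-1]],"rot":[[0,0,0],[0,0,0],[0,0,0],[0,0,0],[0,0,0]]}' 25;python3 -m handwheel '{"gripper":[1,1,1,1],"offset":[[0,0,0],[0,0,0],[0,0,0],[0,0,0]],"rot":[[0,0,0],[0,0,0],[0,0,0],[0,0,0]]}';python3 go.py 588 -80 4 22
```

```text
time_s: 2.45
ee_pos: [589.5, -79.6, 7.2]
ee_rot: [-29.2, 89.8, -7.5]
force: [1.2, -0.3, 1.1]
gripper_width: 53.5
time_s: 2.78
ee_pos: [588.4, -79.7, 5.5]
ee_rot: [-25.1, 90.0, -3.4]
force: [-0.5, -0.3, 0.3]
gripper_width: 26.8
t 2.78 pos [588.4 -79.7   5.5] F [-0.5 -0.3  0.3] w 26.8 q [  -9.   31.  102.    0.   47. -120.]
offset [ 1.5 -0.1 -0.5] rot [-0.33  0.05  0.02] toolz [0.929 0.369 0.001] tooly [-0.369  0.929 -0.   ]
```

```bash
python3 -m handwheel '{"gripper":[1,1,1,1,1],"offset":[[0,0,0],[0,0,0],[-20,0,0],[-55,0,0],[-95,0,0]],"rot":[[0,0,0],[0,0,0],[0,0,0],[0,0,0],[0,0,0]]}';python3 go.py 516.7 249.2 120 5.2
```

```text
time_s: 3.2
ee_pos: [585.9, -79.4, 98.3]
ee_rot: [148.6, 89.6, 170.3]
force: [0.8, -0.4, -2.0]
gripper_width: 22.2
t 3.2 pos [585.9 -79.4  98.3] F [ 0.8 -0.4 -2. ] w 22.2 q [  -9.   25.   97.    0.   59. -120.]
offset [-20.8 331.   56.8] rot [16.46 -0.37 -0.16] toolz [ 0.929  0.369 -0.006] tooly [-0.369  0.929  0.004]
```

```bash
python3 -m handwheel '{"gripper":[1,1,1,1,1],"offset":[[-10,36,6],[-22,74,13],[-22,112,20],[-22,150,26],[-22,188,32]],"rot":[[4,0,0],[8,0,0],[12,0,0],[16.5,0,0],[16.5,0,0]]}';python3 -m handwheel '{"gripper":[1,1,1,1,1],"offset":[[0,36,-2],[0,70,-5],[0,105,-8],[0,130,-11],[0,142,-14]],"rot":[[0,0,0],[0,0,0],[0,0,0],[0,0,0],[0,0,0]]}';python3 -m handwheel '{"gripper":[1,1],"offset":[[0,0,0],[0,0,0]],"rot":[[0,0,0],[0,0,0]]}';python3 go.py 516.7 249.2 60 5.2
```

```text
time_s: 3.62
ee_pos: [547.6, 108.2, 121.9]
ee_rot: [163.1, 90.0, 168.1]
force: [0.9, 1.2, -2.0]
gripper_width: 21.8
time_s: 4.03
ee_pos: [520.8, 250.0, 121.4]
ee_rot: [131.2, 89.9, 136.5]
force: [0.2, -0.9, -2.2]
gripper_width: 21.9
time_s: 4.2
ee_pos: [521.3, 246.7, 121.5]
ee_rot: [-132.5, 89.9, -127.2]
force: [0.2, -0.1, -2.1]
gripper_width: 21.7
t 4.2 pos [521.3 246.7 121.5] F [ 0.2 -0.1 -2.1] w 21.7 q [ 24.  23.  97.  -0.  60. -71.]
offset [61.5  3.  -4.3] rot [ 0.04 -0.06  0.06] toolz [ 0.996  0.091 -0.001] tooly [-0.091  0.996 -0.001]
```

```bash
python3 -m handwheel '{"gripper":[1,1,1,1],"offset":[[20,2,-4],[45,3,-4],[62,3,-4],[62,3,-4]],"rot":[[0,0,0],[0,0,0],[0,0,0],[0,0,0]]}';python3 - <<'E'
from h import *
crop('side',grab_frame('side'),220,90,370,200,5,f'pics/side_a2.png')
crop('top',grab_frame('top'),70,140,270,280,4,f'pics/top_a2.png')
E
python3 go.py 516.7 249.2 11 5.2
```

```text
time_s: 4.53
ee_pos: [515.2, 246.6, 56.4]
ee_rot: [-156.9, 89.5, -151.9]
force: [-1.2, -0.1, -0.9]
gripper_width: 22.1
t 4.63 pos [517.8 248.2  59.8] F [ 0.2  0.2 -0.6] w 21.9 q [ 24.  26. 102.  -0.  52. -71.]
offset [48.8  1.1 -1. ] rot [-0.13 -0.06  0.04] toolz [ 0.996  0.088 -0.001] tooly [-0.088  0.996 -0.001]
```

View pics/side_a2.png

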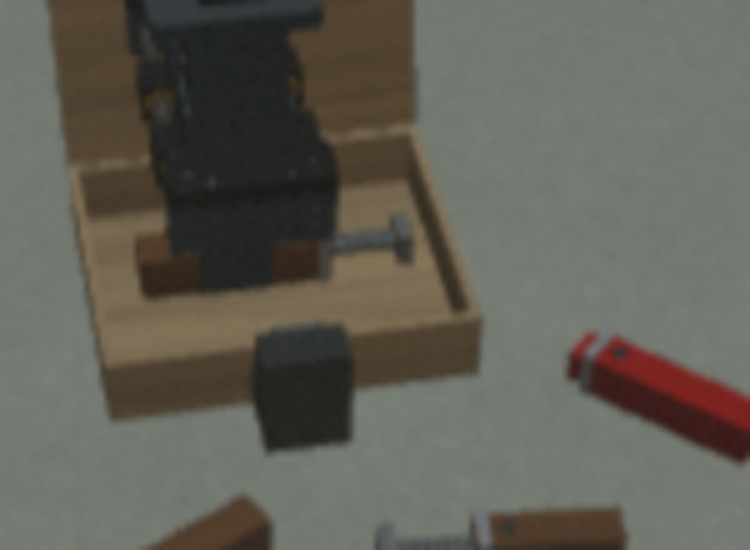

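View pics/top_a2.png

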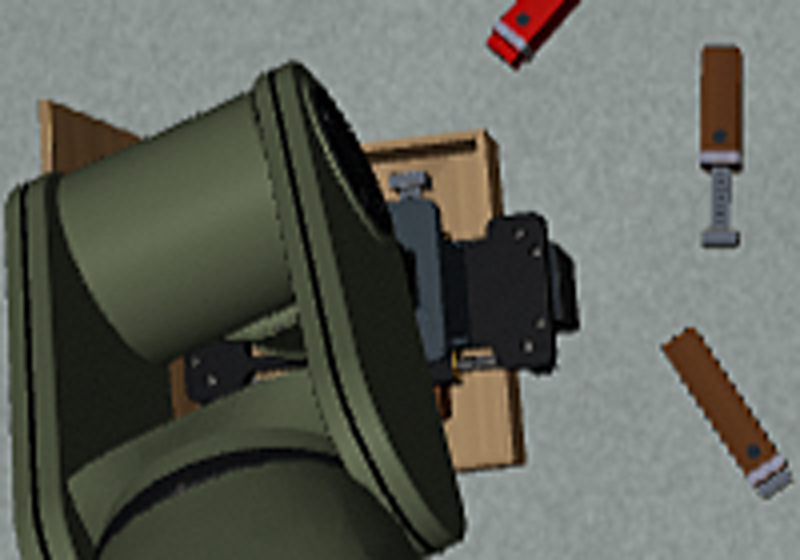

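```bash
python3 -m handwheel '{"gripper":[1,1,1,1,1],"offset":[[15,1,-1],[30,1,-1],[40,1,-1],[44,1,-1],[46,1,-1]],"rot":[[0,0,0],[0,0,0],[0,0,0],[0,0,0],[0,0,0]]}';python3 -m handwheel '{"gripper":[1,1,1],"offset":[[1,0,0],[2,0,0],[2,0,0]],"rot":[[0,0,0],[0,0,0],[0,0,0]]}';python3 go.py 516.7 249.2 10.5 5.2
```

```text
time_s: 5.05
ee_pos: [516.9, 250.2, 14.2]
ee_rot: [10.0, 90.0, 15.1]
force: [-0.4, -0.5, -1.6]
gripper_width: 21.4
time_s: 5.3
ee_pos: [516.9, 250.7, 12.5]
ee_rot: [22.1, 89.9, 27.2]
force: [-0.6, 0.5, -1.5]
gripper_width: 21.5
t 5.3 pos [516.9 250.7  12.5] F [-0.6  0.5 -1.5] w 21.5 q [ 25.  29. 104.   0.  46. -70.]
offset [ 2.  -1.4 -0.3] rot [-0.04  0.07 -0.03] toolz [0.996 0.09  0.001] tooly [-0.09   0.996  0.   ]
```

```bash
python3 -m handwheel '{"gripper":[1,1,1,1],"offset":[[1,0,0],[2,0,0],[2.5,0,0],[2.5,0,0]],"rot":[[0,0,0],[0,0,0],[0,0,0],[0,0,0]]}';python3 go.py 516.7 249.2 10.5 5.2
```

```text
time_s: 5.63
ee_pos: [516.8, 250.7, 10.3]
ee_rot: [22.1, 89.9, 27.2]
force: [-0.3, -0.4, 3.2]
gripper_width: 21.7
t 5.63 pos [516.8 250.7  10.3] F [-0.3 -0.4  3.2] w 21.7 q [ 25.  30. 105.   0.  46. -70.]
offset [-0.2 -1.5 -0.2] rot [-0.03  0.06 -0.02] toolz [0.996 0.09  0.001] tooly [-0.09   0.996  0.   ]
```

```bash
python3 -m handwheel '{"gripper":[0.62,0.62,0.62,0.62],"offset":[[0,0,0],[0,0,0],[0,0,0],[0,0,0]],"rot":[[0,0,0],[0,0,0],[0,0,0],[0,0,0]]}';python3 -m handwheel '{"gripper":[0.62,0.62,0.62,0.5,0.3],"offset":[[-10,0,0],[-30,0,0],[-60,0,0],[-95,0,0],[-115,-30,0]],"rot":[[0,0,0],[0,0,0],[0,0,0],[0,0,0],[0,0,0]]}'; python3 go.py 651 88.5 50 0
```

```text
time_s: 5.97
ee_pos: [516.4, 250.5, 9.4]
ee_rot: [94.5, 90.0, 99.7]
force: [-0.0, 0.3, 0.0]
gripper_width: 34.5
time_s: 6.38
ee_pos: [521.0, 224.6, 128.7]
ee_rot: [32.9, 89.5, 38.3]
force: [0.8, -0.7, 1.1]
gripper_width: 45.0
t 6.38 pos [521.  224.6 128.7] F [ 0.8 -0.7  1.1] w 45.0 q [ 22.  21.  98.   0.  60. -73.]
offset [  78.8 -148.   116.2] rot [ 5.37  0.37 -0.26] toolz [0.996 0.094 0.007] tooly [-0.094  0.996  0.004]
```

```bash
python3 -m handwheel '{"gripper":[0.3,0.3,0.3,0.3,0.3],"offset":[[0,-28,22],[0,-58,46],[15,-88,70],[30,-118,94],[45,-147,116]],"rot":[[1,0,0],[2,0,0],[3,0,0],[4,0,0],[5.4,0.2,0]]}';python3 -m handwheel '{"gripper":[0.3,0.3,0.3],"offset":[[20,0,0],[30,0,0],[30,0,0]],"rot":[[0,0,0],[0,0,0],[0,0,0]]}'
python3 - <<'E'
from h import *
crop('side',grab_frame('side'),200,60,370,220,5,f'pics/side_b1.png')
crop('top',grab_frame('top'),70,120,330,290,3,f'pics/top_b1.png')
E
python3 go.py 652 88.5 5 0
```

```text
time_s: 6.8
ee_pos: [649.5, 83.1, 80.3]
ee_rot: [175.3, 89.9, 175.0]
force: [0.1, 0.4, 0.4]
gripper_width: 63.8
time_s: 7.05
ee_pos: [645.6, 84.3, 47.0]
ee_rot: [-177.3, 89.4, -177.5]
force: [-0.9, -0.0, 0.0]
gripper_width: 63.9
t 7.15 pos [647.2  85.5  49.9] F [-0.1  0.3  0.1] w 63.9 q [  6.  33.  91.   0.  57. -83.]
offset [44.9  3.   5. ] rot [-0.18 -0.23 -0.01] toolz [ 1.    -0.003 -0.004] tooly [0.003 1.    0.   ]
```

View pics/side_b1.png

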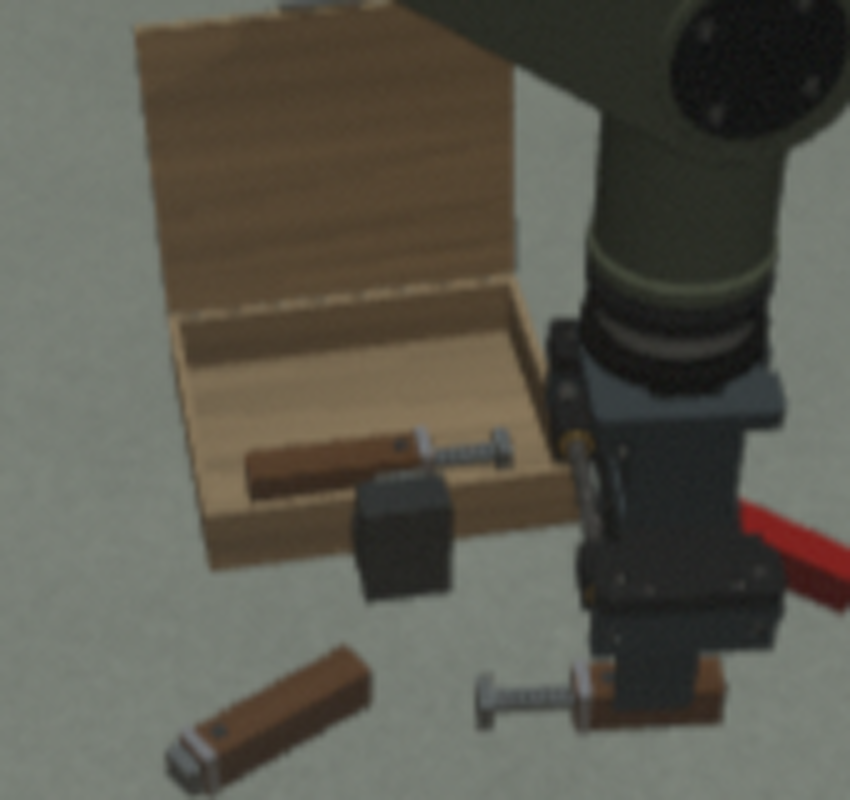

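View pics/top_b1.png

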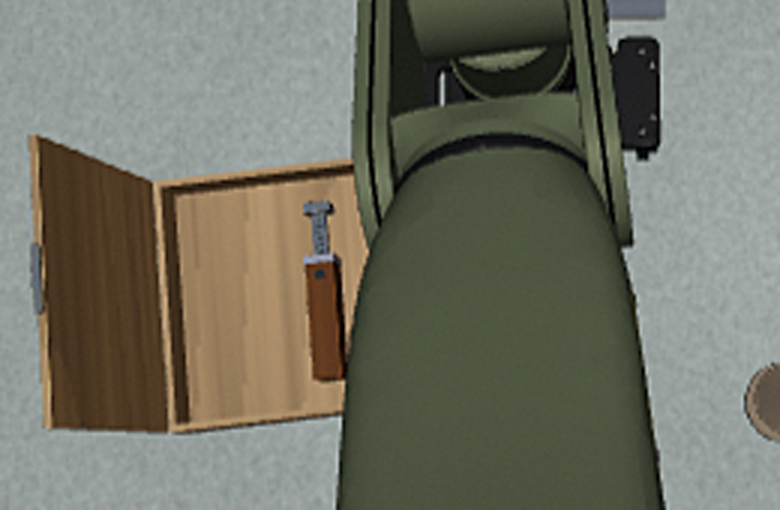

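Gauge a lies flat in the case, slide still out (head near (505,448) in the side crop). The gripper stands over the bar of b. Descend and grip.

```bash
python3 -m handwheel '{"gripper":[0.3,0.3,0.3,0.7,1],"offset":[[18,3,4],[36,3,5],[43,3,5],[44,3,5],[44,3,5]],"rot":[[0,0,0],[0,0,0],[0,0,0],[0,0,0],[0,0,0]]}' 25;python3 -m handwheel '{"gripper":[1,1,1,1,1],"offset":[[0,0,0],[0,0,0],[0,0,0],[0,0,0],[0,0,0]],"rot":[[0,0,0],[0,0,0],[0,0,0],[0,0,0],[0,0,0]]}';python3 go.py 652 88.5 5 0
```

```text
time_s: 7.57
ee_pos: [652.7, 88.3, 6.3]
ee_rot: [-179.9, 89.8, 179.9]
force: [0.4, -0.3, 0.3]
gripper_width: 53.4
time_s: 7.98
ee_pos: [652.9, 87.6, 5.9]
ee_rot: [179.2, 89.8, 179.0]
force: [-1.4, 0.4, 3.7]
gripper_width: 21.5
t 7.98 pos [652.9  87.6   5.9] F [-1.4  0.4  3.7] w 21.5 q [  7.  36.  92.   0.  52. -83.]
offset [ 1.   0.9 -0.9] rot [-0.25 -0.16 -0.  ] toolz [ 1.    -0.004 -0.003] tooly [0.004 1.    0.   ]
```

```bash
python3 -m handwheel '{"gripper":[1,1,1,1,1],"offset":[[-10,0,0],[-35,0,0],[-70,0,0],[-100,10,-5],[-110,35,-15]],"rot":[[0,0,0],[0,0,0],[0,0,0],[0,0,0],[0,0,0]]}';python3 go.py 556.5 298 115 5.2
```

```text
time_s: 8.4
ee_pos: [641.8, 120.8, 121.2]
ee_rot: [-0.1, 89.6, -0.5]
force: [0.5, 0.7, -1.1]
gripper_width: 21.9
t 8.4 pos [641.8 120.8 121.2] F [ 0.5  0.7 -1.1] w 21.9 q [ 10.  29.  87.  -0.  64. -80.]
offset [  5.7 176.6 -86.6] rot [-5.63  0.36  0.02] toolz [ 1.    -0.007  0.006] tooly [ 0.007  1.    -0.   ]
```

```bash
python3 -m handwheel '{"gripper":[1,1,1,1,1],"offset":[[0,36,-17],[0,72,-35],[0,108,-53],[0,144,-70],[0,165,-81]],"rot":[[-1,0,0],[-2,0,0],[-3,0,0],[-4,0,0],[-5.5,0.2,0]]}';python3 -m handwheel '{"gripper":[1,1,1,1],"offset":[[10,5,-2],[30,12,-6],[50,12,-6],[50,12,-6]],"rot":[[0,0,0],[0,0,0],[0,0,0],[0,0,0]]}';python3 - <<'E'
from h import *
crop('side',grab_frame('side'),200,60,370,220,5,f'pics/side_b2.png')
E
python3 go.py 556.5 298 11 5.2
```

```text
time_s: 8.82
ee_pos: [555.7, 291.3, 116.4]
ee_rot: [165.3, 89.6, 170.8]
force: [0.3, -0.5, -0.7]
gripper_width: 22.0
time_s: 9.15
ee_pos: [547.7, 297.8, 62.0]
ee_rot: [-167.5, 89.1, -162.2]
force: [-0.6, -0.6, -2.3]
gripper_width: 21.8
t 9.2 pos [549.  298.1  63.8] F [ 0.6  0.1 -1.1] w 21.9 q [ 27.  30.  94.   0.  57. -68.]
offset [52.7 -0.7  8.1] rot [ 0.05 -0.68  0.12] toolz [ 0.996  0.091 -0.012] tooly [-0.091  0.996 -0.002]
```

View pics/side_b2.png

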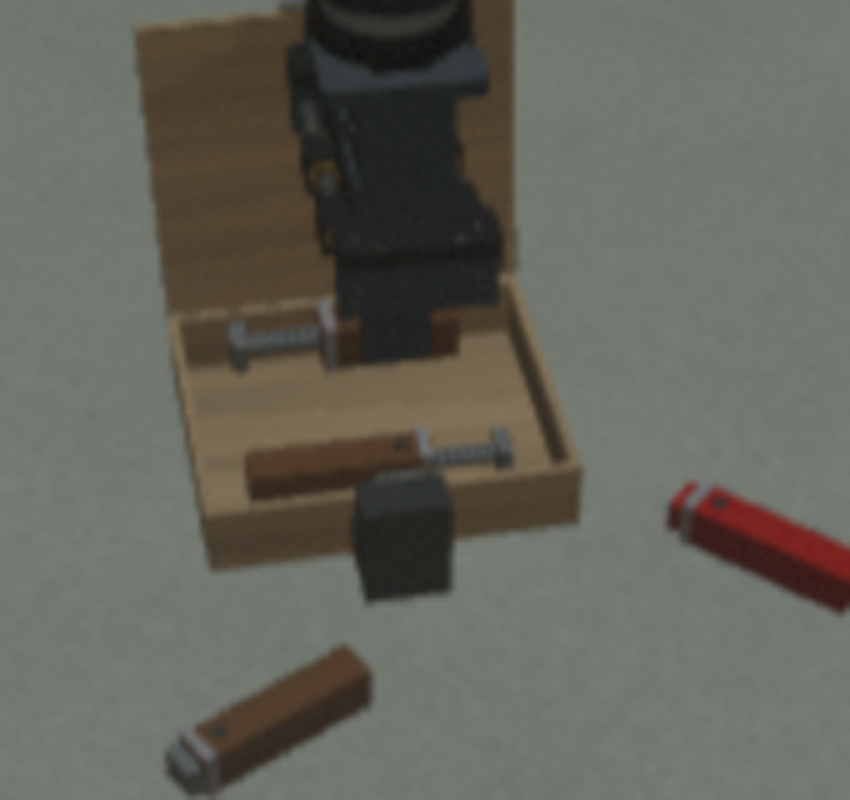

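```bash
python3 -m handwheel '{"gripper":[1,1,1,1,1],"offset":[[15,-0.5,4],[30,-0.5,6],[42,-0.5,6],[47,-0.5,6],[49,-0.5,6]],"rot":[[0,0,0],[0,0,0],[0,0,0],[0,0,0],[0,0,0]]}';python3 -m handwheel '{"gripper":[1,1,1],"offset":[[1,0,0],[2,0,0],[2,0,0]],"rot":[[0,0,0],[0,0,0],[0,0,0]]}';python3 go.py 556.5 298 10.5 5.2
```

```text
time_s: 9.62
ee_pos: [556.1, 298.7, 16.4]
ee_rot: [-178.0, 89.5, -172.7]
force: [-0.2, -1.4, -0.4]
gripper_width: 21.5
time_s: 9.87
ee_pos: [556.6, 299.6, 15.5]
ee_rot: [171.9, 89.7, 177.1]
force: [0.9, -2.4, -0.1]
gripper_width: 22.0
t 9.87 pos [556.6 299.6  15.5] F [ 0.9 -2.4 -0.1] w 22.0 q [ 27.  33.  96.   0.  51. -68.]
offset [ 5.  -1.6 -0.2] rot [ 0.05 -0.33 -0.05] toolz [ 0.996  0.092 -0.006] tooly [-0.092  0.996  0.001]
```

```bash
python3 -m handwheel '{"gripper":[1,1,1,1,1],"offset":[[1,-1,0],[2,-1,0],[3,-1,0],[4,-1,0],[4,-1,0]],"rot":[[0,0,0],[0,0,0],[0,0,0],[0,0.2,0],[0,0.2,0]]}';python3 go.py 556.5 298 10.5 5.2
```

```text
time_s: 10.28
ee_pos: [556.2, 298.7, 11.2]
ee_rot: [176.3, 89.4, -178.4]
force: [-1.3, 0.2, 2.3]
gripper_width: 22.0
t 10.28 pos [556.2 298.7  11.2] F [-1.3  0.2  2.3] w 22.0 q [ 27.  34.  96.   0.  51. -68.]
offset [ 0.7 -0.7  0.3] rot [ 0.07 -0.6  -0.04] toolz [ 0.996  0.092 -0.01 ] tooly [-0.092  0.996  0.001]
```

```bash
python3 -m handwheel '{"gripper":[0.65,0.65,0.65,0.65],"offset":[[0,0,0],[0,0,0],[0,0,0],[0,0,0]],"rot":[[0,0,0],[0,0,0],[0,0,0],[0,0,0]]}';python3 -m handwheel '{"gripper":[0.65,0.65,0.65,0.5,0.3],"offset":[[-10,0,0],[-30,0,0],[-60,0,0],[-95,-10,0],[-115,-40,0]],"rot":[[0,0,0],[0,0,0],[0,0,0],[0,0,0],[0,0,0]]}'; python3 go.py 480.5 88 50 31.5
```

```text
time_s: 10.62
ee_pos: [556.3, 298.5, 10.7]
ee_rot: [177.1, 89.4, -177.6]
force: [-0.7, 0.2, 0.1]
gripper_width: 31.9
time_s: 11.03
ee_pos: [562.6, 262.0, 130.1]
ee_rot: [134.8, 89.7, 140.3]
force: [1.4, 0.1, 0.6]
gripper_width: 42.7
t 11.03 pos [562.6 262.  130.1] F [1.4 0.1 0.6] w 42.7 q [ 24.  26.  90.   0.  64. -72.]
offset [  79.8 -165.8  -97.9] rot [-26.04  -0.18  -0.29] toolz [ 0.995  0.095 -0.004] tooly [-0.095  0.995  0.004]
```

```bash
python3 -m handwheel '{"gripper":[0.3,0.3,0.3,0.3,0.3],"offset":[[0,-34,-20],[0,-68,-40],[10,-102,-60],[25,-136,-80],[40,-166,-98]],"rot":[[-5,0,0],[-11,0,0],[-17,0,0],[-22,0,0],[-26,0,0]]}';python3 -m handwheel '{"gripper":[0.3,0.3,0.3],"offset":[[20,0,0],[35,0,0],[35,0,0]],"rot":[[0,0,0],[0,0,0],[0,0,0]]}'
python3 - <<'E'
from h import *
crop('side',grab_frame('side'),200,60,370,220,5,f'pics/side_c1.png')
crop('top',grab_frame('top'),70,120,330,290,3,f'pics/top_c1.png')
E
python3 go.py 480.5 88 5 31.5
```

```text
time_s: 11.45
ee_pos: [477.7, 82.8, 87.7]
ee_rot: [151.5, 89.6, -176.9]
force: [1.1, -0.2, 0.8]
gripper_width: 63.7
time_s: 11.7
ee_pos: [475.9, 83.4, 50.2]
ee_rot: [153.1, 89.1, -175.8]
force: [-1.2, -0.0, -0.8]
gripper_width: 63.8
t 11.8 pos [478.3  84.4  52.3] F [ 0.6 -0.3  0.6] w 64.0 q [   9.   20.  114.    0.   47. -113.]
offset [47.3  1.7  4.2] rot [-0.24 -0.51 -0.28] toolz [ 0.855  0.519 -0.009] tooly [-0.519  0.855  0.005]
```

View pics/side_c1.png

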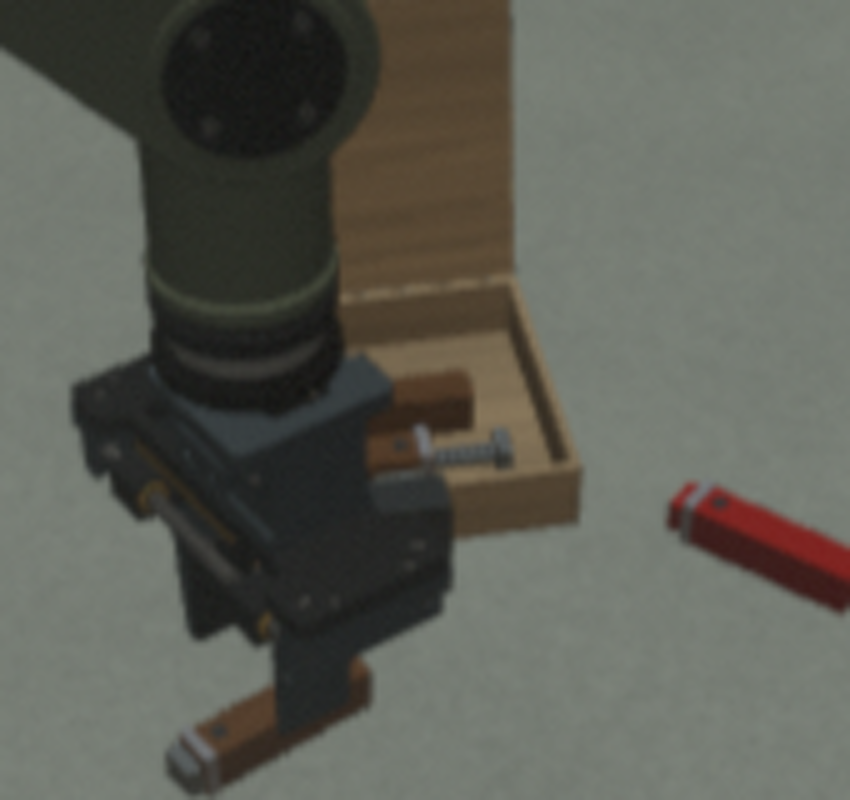

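View pics/top_c1.png

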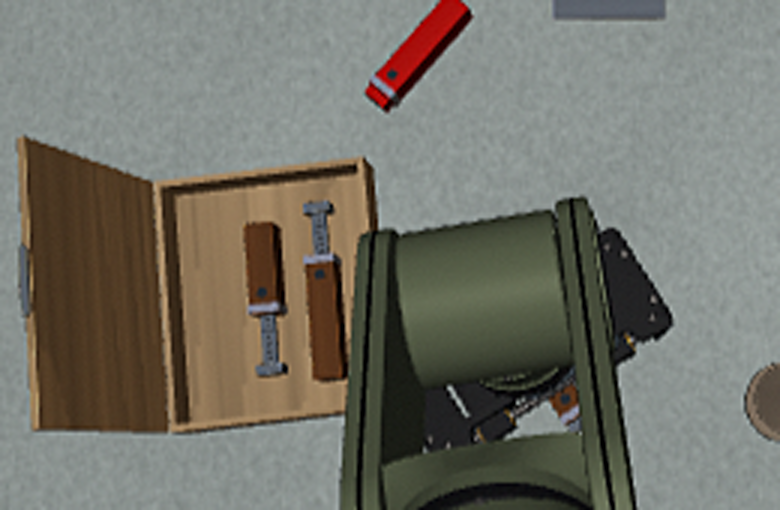

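```bash
python3 -m handwheel '{"gripper":[0.3,0.3,0.3,0.7,1],"offset":[[18,1.5,4],[36,1.5,4],[45,1.5,4],[47,1.5,4],[47,1.5,4]],"rot":[[0,0,0],[0,0,0],[0,0,0],[0,0,0],[0,0,0]]}' 25;python3 -m handwheel '{"gripper":[1,1,1,1,1],"offset":[[0,0,0],[0,0,0],[0,0,0],[0,0,0],[0,0,0]],"rot":[[0,0,0],[0,0,0],[0,0,0],[0,0,0],[0,0,0]]}';python3 go.py 480.5 88 5 31.5
```

```text
time_s: 12.22
ee_pos: [480.4, 88.0, 4.9]
ee_rot: [151.9, 89.4, -176.8]
force: [0.3, -0.8, 0.6]
gripper_width: 53.2
time_s: 12.63
ee_pos: [480.4, 87.7, 5.2]
ee_rot: [150.8, 89.5, -177.9]
force: [-0.9, -0.2, 2.6]
gripper_width: 21.8
t 12.63 pos [480.4  87.7   5.2] F [-0.9 -0.2  2.6] w 21.8 q [   9.   25.  116.    0.   40. -112.]
offset [0.2 0.2 0.3] rot [-0.25 -0.48 -0.27] toolz [ 0.855  0.519 -0.008] tooly [-0.519  0.855  0.005]
```

```bash
python3 -m handwheel '{"gripper":[1,1,1,1,1],"offset":[[-10,0,0],[-35,0,0],[-70,0,0],[-105,0,0],[-140,0,0]],"rot":[[0,0,0],[0,0,0],[0,0,0],[0,0,0],[0,0,0]]}';python3 go.py 492 -272 140 0
```

```text
time_s: 13.05
ee_pos: [480.7, 87.6, 145.8]
ee_rot: [152.5, 89.3, -176.3]
force: [-0.0, -0.6, -2.6]
gripper_width: 22.0
t 13.05 pos [480.7  87.6 145.8] F [-0.  -0.6 -2.6] w 22.0 q [   9.   14.  106.    0.   60. -112.]
offset [   6.  -313.3 -176.9] rot [31.26 -0.67 -0.14] toolz [ 0.855  0.519 -0.011] tooly [-0.519  0.855  0.005]
```

```bash
python3 -m handwheel '{"gripper":[1,1,1,1,1],"offset":[[0,-35,-20],[0,-70,-40],[0,-105,-60],[0,-140,-80],[0,-175,-99]],"rot":[[5,0,0],[10,0,0],[16,0,0],[22,0,0],[28,0,0]]}';python3 go.py 492 -272 140 0
```

```text
time_s: 13.47
ee_pos: [486.8, -114.8, 144.6]
ee_rot: [179.0, 89.4, -178.0]
force: [1.5, 0.7, -1.6]
gripper_width: 22.2
t 13.47 pos [ 486.8 -114.8  144.6] F [ 1.5  0.7 -1.6] w 22.2 q [ -14.   15.  105.   -0.   60. -107.]
offset [   4.6 -157.2   -3. ] rot [ 2.99 -0.63  0.01] toolz [ 0.999  0.052 -0.011] tooly [-0.052  0.999  0.   ]
```

```bash
python3 -m handwheel '{"gripper":[1,1,1,1,1],"offset":[[0,-36,0],[5,-72,-1],[25,-108,-2],[50,-144,-3],[75,-157,-3]],"rot":[[1,0,0],[2,-0.5,0],[3,-0.5,0],[3,-0.5,0],[3,-0.5,0]]}';python3 -m handwheel '{"gripper":[1,1],"offset":[[15,0,0],[15,0,0]],"rot":[[0,0,0],[0,0,0]]}'
python3 - <<'E'
from h import *
crop('side',grab_frame('side'),200,240,350,400,5,f'pics/side_c2.png')
E
python3 go.py 492 -272 10.2 0
```

```text
time_s: 13.88
ee_pos: [493.5, -274.7, 69.6]
ee_rot: [-68.5, 89.8, -68.3]
force: [1.3, 0.3, -2.0]
gripper_width: 21.5
time_s: 14.05
ee_pos: [489.8, -269.8, 50.7]
ee_rot: [155.5, 89.4, 155.6]
force: [0.2, 0.1, -1.8]
gripper_width: 21.8
t 14.1 pos [ 491.  -269.6   52.7] F [ 0.2 -0.3 -1.1] w 21.9 q [ -30.   26.  104.   -0.   51. -120.]
offset [42.5 -2.5  1.3] rot [ 0.19 -0.37 -0.16] toolz [ 1.     0.003 -0.006] tooly [-0.003  1.     0.003]
```

View pics/side_c2.png

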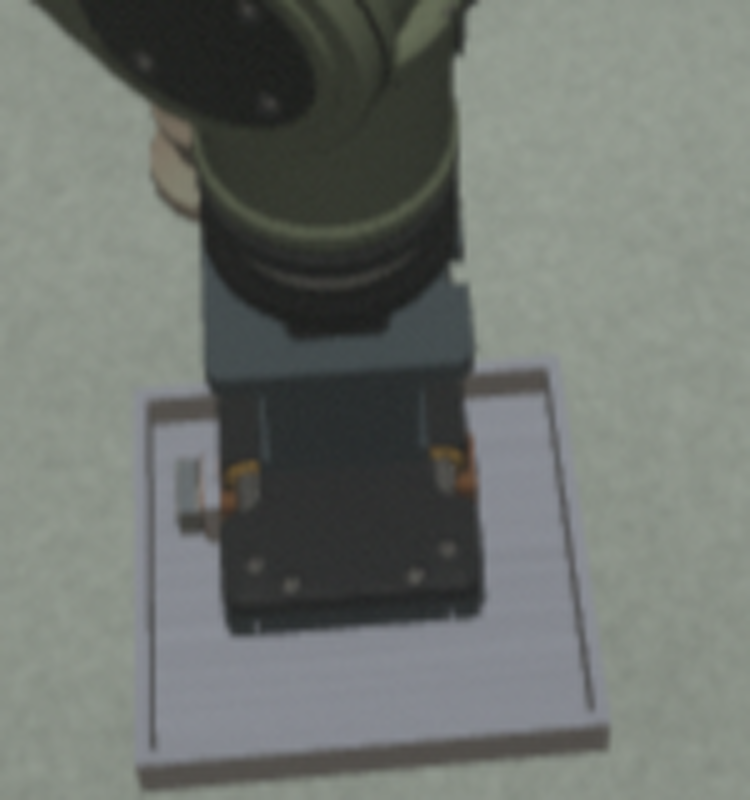

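```bash
python3 -m handwheel '{"gripper":[1,1,1,1,1],"offset":[[15,-2,1],[30,-2.5,1],[37,-2.5,1],[40,-2.5,1],[41,-2.5,1]],"rot":[[0,-0.3,0],[0,-0.3,0],[0,-0.3,0],[0,-0.3,0],[0,-0.3,0]]}';python3 -m handwheel '{"gripper":[1,1,1],"offset":[[1,0,0],[2,0,0],[2,0,0]],"rot":[[0,0,0],[0,0,0],[0,0,0]]}';python3 go.py 492 -272 10.2 0
```

```text
time_s: 14.52
ee_pos: [494.2, -272.3, 14.3]
ee_rot: [-6.8, 89.8, -6.5]
force: [0.3, 0.4, -2.3]
gripper_width: 21.4
time_s: 14.77
ee_pos: [494.2, -272.7, 12.4]
ee_rot: [-10.2, 89.7, -9.9]
force: [-0.2, 0.5, -2.0]
gripper_width: 21.7
t 14.77 pos [ 494.2 -272.7   12.4] F [-0.2  0.5 -2. ] w 21.7 q [ -30.   29.  106.    0.   45. -120.]
offset [ 2.1  0.7 -2.2] rot [0.27 0.26 0.05] toolz [1.    0.005 0.005] tooly [-0.005  1.    -0.001]
```

```bash
python3 -m handwheel '{"gripper":[1,1,1,1],"offset":[[1,0,0],[2,0,0],[2.7,0,0],[2.7,0,0]],"rot":[[0,0.2,0],[0,0.2,0],[0,0.2,0],[0,0.2,0]]}';python3 go.py 492 -272 10.2 0
```

```text
time_s: 15.1
ee_pos: [494.4, -272.9, 10.1]
ee_rot: [-40.1, 89.9, -39.8]
force: [-0.1, 1.3, 4.3]
gripper_width: 21.8
t 15.1 pos [ 494.4 -272.9   10.1] F [-0.1  1.3  4.3] w 21.8 q [ -30.   29.  106.   -0.   45. -120.]
offset [-0.1  1.  -2.3] rot [0.27 0.07 0.06] toolz [1.    0.005 0.001] tooly [-0.005  1.    -0.001]
```

```bash
python3 -m handwheel '{"gripper":[0.5,0.5,0.5,0.5],"offset":[[0,0,0],[0,0,0],[0,0,0],[0,0,0]],"rot":[[0,0,0],[0,0,0],[0,0,0],[0,0,0]]}';python3 -m handwheel '{"gripper":[0.5,0.5,0.7,1,1],"offset":[[-15,0,0],[-50,0,0],[-90,0,0],[-130,0,0],[-165,0,0]],"rot":[[0,0,0],[0,0,0],[0,0,0],[0,0,0],[0,0,0]]}'; python3 -m handwheel '{"gripper":[1,1,1,1,1],"offset":[[-20,30,-8],[-50,65,-20],[-80,100,-33],[-100,138,-45],[-100,176,-58]],"rot":[[0,0,0],[0,0,0],[0,0,0],[0,0,0],[0,0,0]]}'
python3 - <<'E'
from h import *
crop('side',grab_frame('side'),200,240,350,400,5,f'pics/side_c3.png')
E
python3 go.py 520.5 450.3 265 5.2
```

```text
time_s: 15.43
ee_pos: [493.8, -272.7, 9.0]
ee_rot: [-75.7, 90.0, -75.4]
force: [0.6, 0.1, 0.9]
gripper_width: 44.3
time_s: 15.85
ee_pos: [493.9, -272.7, 176.4]
ee_rot: [-37.9, 89.9, -37.6]
force: [1.0, -0.1, 0.1]
gripper_width: 28.2
time_s: 16.27
ee_pos: [439.9, -107.7, 275.7]
ee_rot: [-18.0, 89.6, -17.8]
force: [1.9, 0.1, 0.1]
gripper_width: 0.4
t 16.32 pos [ 436.4 -101.   275.5] F [-4.1  5.2 -0.9] w 0.1 q [ -15.    5.   99.    0.   77. -105.]
offset [ 13.5 550.7  87.8] rot [-4.82  0.19 -0.27] toolz [1.    0.007 0.003] tooly [-0.007  1.     0.005]
```

View pics/side_c3.png

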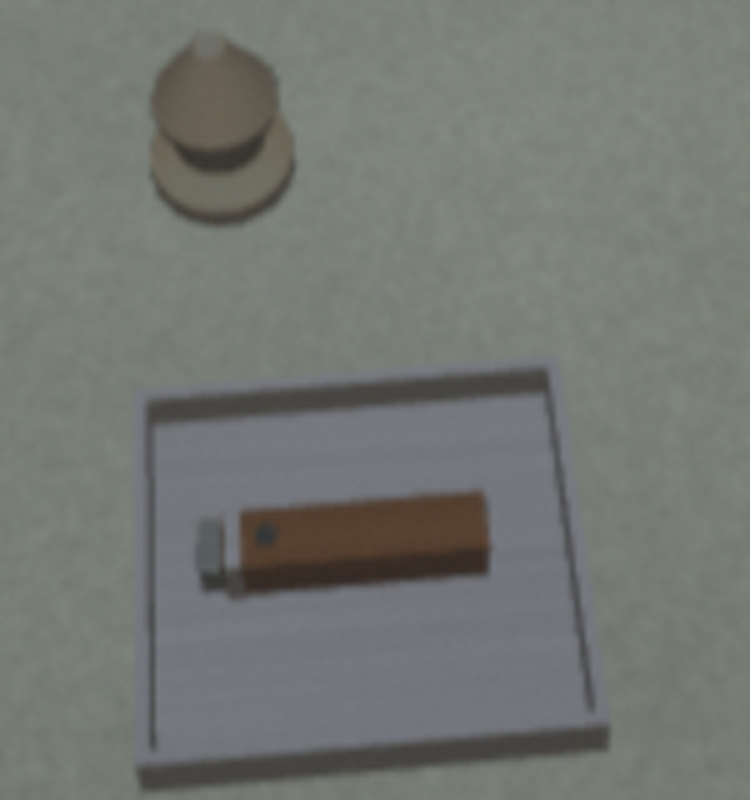

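```bash
python3 -m handwheel '{"gripper":[1,1,1,1,1],"offset":[[0,38,4],[0,76,8],[0,114,12],[0,152,16],[0,190,20]],"rot":[[-1,0,0],[-2,0,0],[-3,0,0],[-4,0,0],[-4.8,0.2,0]]}'; python3 -m handwheel '{"gripper":[1,1,1,1,1],"offset":[[0,38,6],[0,76,12],[0,114,18],[0,152,24],[0,190,30]],"rot":[[0,0,0],[0,0,0],[0,0,0],[0,0,0],[0,0,0]]}';python3 go.py 520.5 450.3 265 5.2
```

```text
time_s: 16.73
ee_pos: [457.6, 83.6, 272.2]
ee_rot: [-176.0, 89.8, -170.9]
force: [-0.1, -0.3, -0.3]
gripper_width: 0.5
time_s: 17.15
ee_pos: [470.8, 275.7, 271.8]
ee_rot: [-172.4, 89.8, -167.3]
force: [0.8, 0.6, 0.0]
gripper_width: 0.4
t 17.15 pos [470.8 275.7 271.8] F [0.8 0.6 0. ] w 0.4 q [ 29.  14.  87.   0.  79. -66.]
offset [  6.5 169.5  65. ] rot [-0.11 -0.22  0.03] toolz [ 0.996  0.089 -0.004] tooly [-0.089  0.996 -0.001]
```

```bash
python3 -m handwheel '{"gripper":[1,1,1,1,1],"offset":[[0,36,14],[0,72,28],[0,108,42],[0,144,56],[0,170,65]],"rot":[[0,0,0],[0,0,0],[0,0,0],[0,0,0],[0,0,0]]}'; python3 -m handwheel '{"gripper":[1,1,1,1],"offset":[[40,0,0],[80,0,0],[97,0,0],[97,0,0]],"rot":[[0,0,0],[0,0,0],[0,0,0],[0,0,0]]}';python3 - <<'E'
from h import *
crop('side',grab_frame('side'),190,0,370,160,4,f'pics/side_l1.png')
E
python3 go.py 520.5 450.3 175 5.2
```

```text
time_s: 17.57
ee_pos: [521.3, 451.9, 270.5]
ee_rot: [179.4, 89.8, -175.5]
force: [-0.3, -1.1, 0.9]
gripper_width: 0.3
time_s: 17.9
ee_pos: [518.0, 446.9, 168.3]
ee_rot: [-152.1, 89.1, -147.0]
force: [-0.6, 0.2, -0.7]
gripper_width: 0.6
t 17.95 pos [519.5 448.  171.9] F [-1.4  0.3  0.2] w 0.3 q [ 40.  30.  77.   0.  74. -55.]
offset [-3.1  2.2  1.2] rot [-0.13 -0.49  0.21] toolz [ 0.996  0.088 -0.009] tooly [-0.088  0.996 -0.004]
```

View pics/side_l1.png

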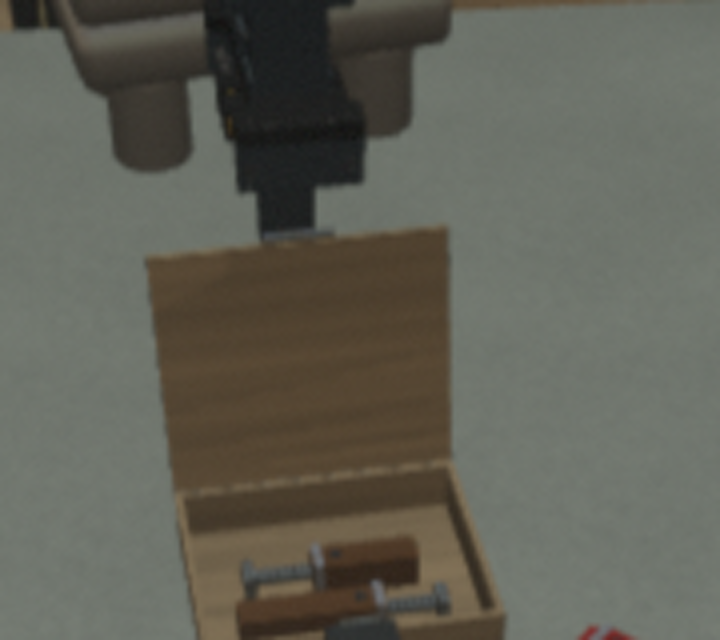

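```bash
python3 -c "
import numpy as np
for f in np.arange(1.77,-.01,-.1):
    print(round(f,2),round(80-135*np.cos(f)+6*np.sin(f)+14,1),round(38+135*np.sin(f)+6*np.cos(f),1))"
```

```text
1.77 126.6 169.1
1.67 113.3 171.7
1.57 99.9 173.0
1.47 86.4 172.9
1.37 73.0 171.5
1.27 59.7 168.7
1.17 46.9 164.6
1.07 34.4 159.3
0.97 22.6 152.8
0.87 11.5 145.1
0.77 1.3 136.3
0.67 -8.1 126.5
0.57 -16.4 115.9
0.47 -23.6 104.5
0.37 -29.7 92.4
0.27 -34.5 79.8
0.17 -38.0 66.8
0.07 -40.2 53.4
```

```bash
python3 -m handwheel '{"gripper":[1,1,1,1,1],"offset":[[0,-22,0],[0,-38,0],[0,-54,0],[0,-70,0],[0,-85,0]],"rot":[[0,0,0],[0,0,0],[0,0,0],[0,0,0],[0,0,0]]}'; python3 go.py 534 292 175 5.2
```

```text
time_s: 18.37
ee_pos: [528.8, 363.0, 176.5]
ee_rot: [118.6, 89.9, 123.6]
force: [0.2, 0.7, -0.3]
gripper_width: 0.4
t 18.37 pos [528.8 363.  176.5] F [ 0.2  0.7 -0.3] w 0.4 q [ 33.  26.  84.   0.  71. -62.]
offset [  1.4 -71.2  -1.1] rot [-0.17 -0.05 -0.08] toolz [ 0.996  0.088 -0.001] tooly [-0.088  0.996  0.001]
```

```bash
python3 -m handwheel '{"gripper":[1,1,1,1,1],"offset":[[6,-12,0],[11,-25,0],[17,-38,0],[23,-50,0],[31,-61,0]],"rot":[[0,0,0],[0,0,0],[0,0,0],[0,0,0],[0,0,0]]}'
python3 - <<'E'
from h import *
crop('side',grab_frame('side'),190,0,370,160,4,f'pics/side_l2.png')
E
python3 go.py 535 291 44 5.2
```

```text
time_s: 18.78
ee_pos: [533.4, 302.1, 143.3]
ee_rot: [-174.7, 89.8, -169.6]
force: [-0.1, 0.4, 0.6]
gripper_width: 0.5
t 18.83 pos [532.4 299.7 141.3] F [-0.  -1.7 -1.3] w 0.6 q [ 28.  25.  91.  -0.  65. -67.]
offset [97.3 -8.5  2.6] rot [-0.2  -0.42  0.21] toolz [ 0.996  0.087 -0.007] tooly [-0.087  0.996 -0.004]
```

View pics/side_l2.png

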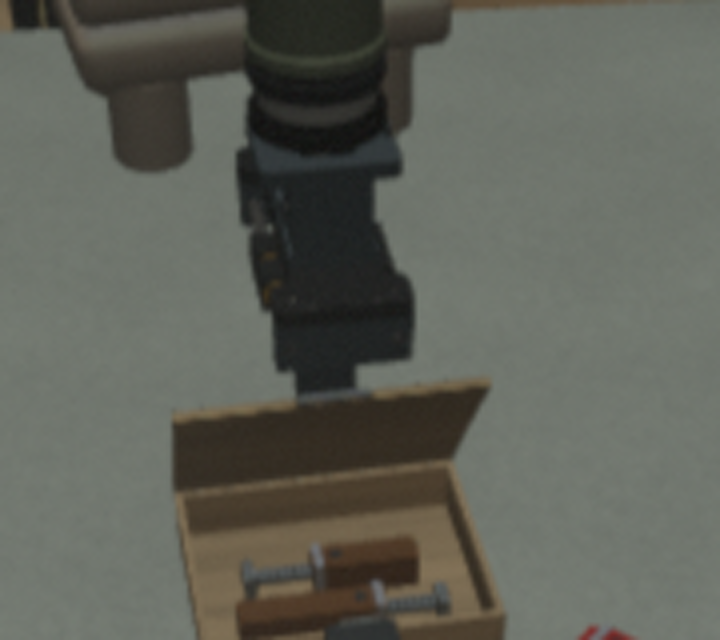

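```bash
python3 -m handwheel '{"gripper":[1,1,1,1,1],"offset":[[6,-9,0],[15,-17,0],[25,-25,0],[37,-32,0],[49,-39,0]],"rot":[[0,0,0],[0,0,0],[0,0,0],[0,0,0],[0,0,0]]}'; python3 go.py 538.5 251 44 5.2
```

```text
time_s: 19.25
ee_pos: [536.8, 264.1, 94.1]
ee_rot: [-175.3, 89.8, -170.2]
force: [0.3, 0.7, 0.3]
gripper_width: 0.6
t 19.25 pos [536.8 264.1  94.1] F [0.3 0.7 0.3] w 0.6 q [ 25.  26.  96.   0.  58. -70.]
offset [ 50.1 -13.2   0.7] rot [-0.11 -0.16  0.01] toolz [ 0.996  0.089 -0.003] tooly [-0.089  0.996 -0.   ]
```

```bash
python3 -m handwheel '{"gripper":[1,1,1,1,1],"offset":[[12,-5,0],[24,-9,0],[35,-11,0],[42,-12,0],[44,-12,0]],"rot":[[0,0,0],[0,0,0],[0,0,0],[0,0,0],[0,0,0]]}'; python3 go.py 538.5 251 44 5.2;python3 - <<'E'
from h import *
crop('side',grab_frame('side'),190,40,370,200,4,f'pics/side_l3.png')
E
```

```text
time_s: 19.67
ee_pos: [537.4, 252.1, 51.4]
ee_rot: [-164.9, 89.8, -159.8]
force: [-3.8, -3.6, 17.2]
gripper_width: 0.9
t 19.67 pos [537.4 252.1  51.4] F [-3.8 -3.6 17.2] w 0.9 q [ 24.  28.  99.   0.  53. -71.]
offset [ 7.4 -1.2  1. ] rot [-0.12 -0.22  0.06] toolz [ 0.996  0.089 -0.004] tooly [-0.089  0.996 -0.001]
```

View pics/side_l3.png

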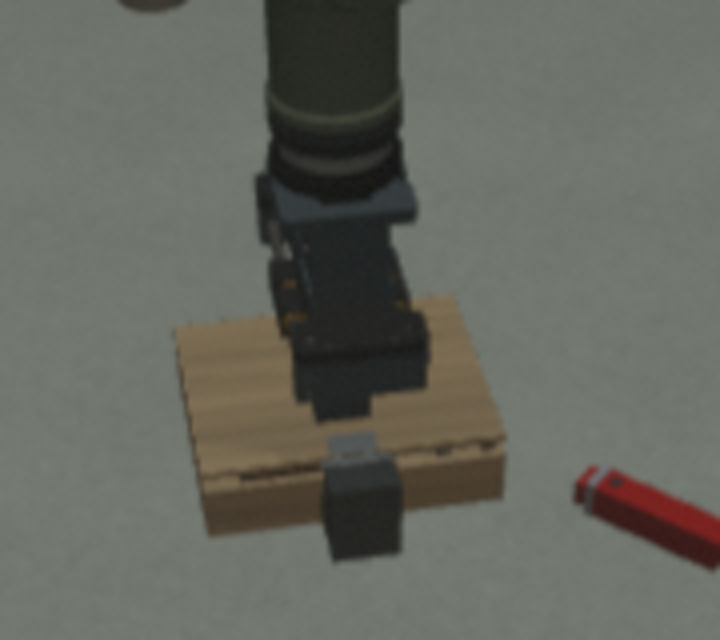

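```bash
python3 -m handwheel '{"gripper":[1,1,1,1],"offset":[[1,0,0],[2,0,0],[3,0,0],[4,0,0]],"rot":[[0,0,0],[0,0,0],[0,0,0],[0,0,0]]}'; python3 -m handwheel '{"gripper":[1,1,1],"offset":[[1,0,0],[2,0,0],[2.5,0,0]],"rot":[[0,0,0],[0,0,0],[0,0,0]]}'
```

```text
time_s: 20.05
ee_pos: [537.6, 252.5, 46.8]
ee_rot: [-172.2, 89.8, -167.1]
force: [0.1, -0.2, 1.5]
gripper_width: 0.5
time_s: 20.3
ee_pos: [537.2, 252.8, 44.2]
ee_rot: [-179.9, 89.8, -174.8]
force: [-1.8, 0.0, 4.6]
gripper_width: 0.3
```

```bash
python3 -m handwheel '{"gripper":[1,1,1],"offset":[[1,0,0],[2,0,0],[2,0,0]],"rot":[[0,0,0],[0,0,0],[0,0,0]]}'; python3 -m handwheel '{"gripper":[1,1,1],"offset":[[1,0,0],[2,0,0],[2,0,0]],"rot":[[0,0,0],[0,0,0],[0,0,0]]}'
```

```text
time_s: 20.55
ee_pos: [537.3, 252.8, 44.1]
ee_rot: [176.1, 89.8, -178.8]
force: [-4.1, -1.7, 11.7]
gripper_width: 0.5
time_s: 20.8
ee_pos: [537.3, 252.9, 43.9]
ee_rot: [171.2, 89.8, 176.3]
force: [-6.9, -3.7, 22.5]
gripper_width: -0.1
```

```bash
python3 -m handwheel '{"gripper":[1,1,1,1,1],"offset":[[-10,0,0],[-40,0,0],[-80,0,0],[-110,15,-30],[-140,30,-60]],"rot":[[0,0,0],[0,0,0],[0,0,0],[0,0,0],[0,0,0]]}';python3 -m handwheel '{"gripper":[1,1,1,1,1],"offset":[[-10,20,-36],[-20,40,-72],[-30,60,-105],[-30,70,-130],[-30,75,-145]],"rot":[[0,0,0],[0,0,0],[0,0,0],[0,0,0],[0,0,0]]}'
python3 - <<'E'
from h import *
print(state()['ee_pos'],state()['force'])
s=grab_frame('side');t=grab_frame('top')
crop('side',s,220,70,360,200,6,'pics/side_f.png'); cv2.imwrite('pics/top_f.png',t[:,:,::-1]); cv2.imwrite('pics/side_f0.png',s[:,:,::-1])
E
```

```text
time_s: 21.22
ee_pos: [480.6, 275.6, 177.6]
ee_rot: [163.6, 89.9, 168.5]
force: [0.5, 0.3, 0.2]
gripper_width: 0.1
time_s: 21.63
ee_pos: [326.4, 338.4, 207.3]
ee_rot: [158.6, 89.8, 163.8]
force: [0.2, 0.0, 0.6]
gripper_width: 0.5
[326.4249484  338.44576775 207.34975643] [0.18404611 0.0269928  0.6263124 ]
```

View pics/side_f.png

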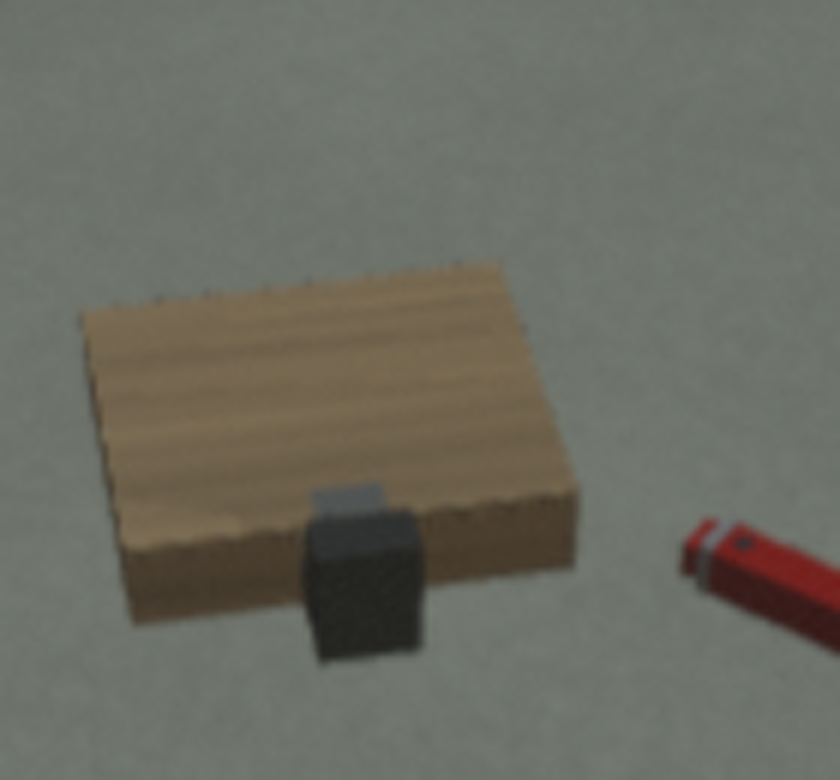

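View pics/top_f.png

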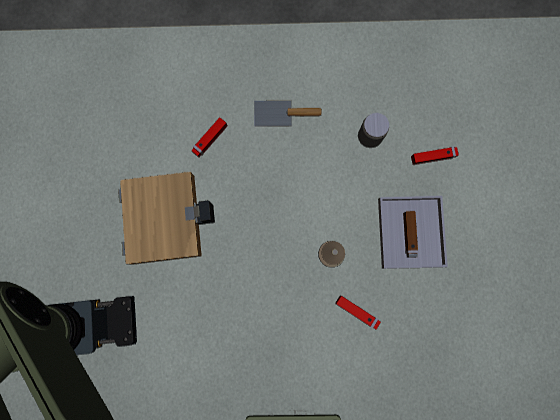

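View pics/side_f0.png

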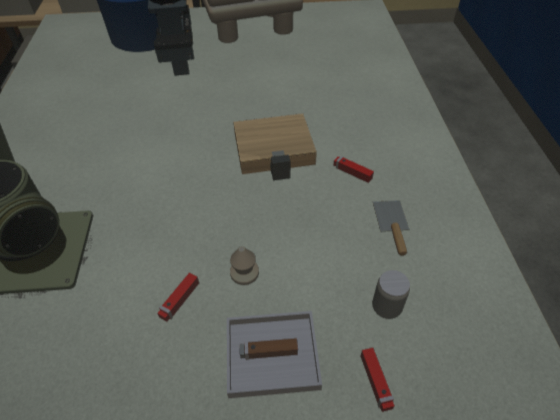

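Run:
```python
from h import *
a=cv2.imread('pics/top0.png')[:,:,::-1];b=cv2.imread('pics/top_f.png')[:,:,::-1]
k=lambda i:cv2.resize(i[190:235,170:225,::-1],None,fx=7,fy=7,interpolation=cv2.INTER_CUBIC)
cv2.imwrite('pics/cmp.png',np.hstack([k(a),k(b)]))
```

```text
(no output)
```

View pics/cmp.png

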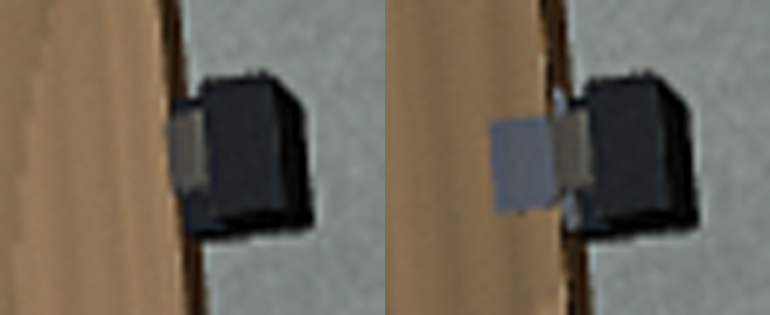

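The tongue reaches as far out as it did at the start: 39 px in the left crop and 39 px in the right. It lies over the lid's steel bar.

```bash
python3 -m handwheel '{"gripper":[1,1,1],"offset":[[0,0,0],[0,0,0],[0,0,0]],"rot":[[0,0,0],[0,0,0],[0,0,0]]}'; python3 -c "
from workcell import *
print(job_done())"
```

```text
time_s: 21.98
ee_pos: [330.1, 337.2, 206.4]
ee_rot: [-173.2, 89.8, -168.2]
force: [-0.3, 0.2, -1.0]
gripper_width: 0.2
the job is handed in; nothing more can be done
None
```

The job is handed in at about 22 s of the 67 s allowed; no verdict came back. I laid gauges a and b (slides out) flat in the plywood case. Gauge c (slide in) went flat in the aluminium tray. Then I shut the lid and pressed it until the catch snapped.

**Last checks:**
- **Lid and catch:** the final pictures show the lid down level. The tongue reaches out over the edge bar as far as it did at the start. While pressing, the force fell from 17 N to 1.5 N as the catch snapped. The lid then bottomed out at 44 mm, the height given for shut.
- **Gauges:** c lies flat in the tray with its slide in. My last sight of a and b was just before the lid closed. Both were flat with slides well out; I had fitted them at about 36 to 40 mm at the start. They cannot be seen now.
- **Bystanders:** the finial, tin and spatula show no visible movement, and the arm is clear of everything.

**What disagreed:**
- The two cameras differed by about 2 to 3 mm in x, so I used a compromise between them.
- While I set b down, there was a side force of about 2.4 N, probably the gripper body against the open lid. The lid ended a little further open, with no other effect that I could see.

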